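# Level the breakfast display riser with a spirit-level key

## Task

The wooden display riser stands crooked: put the spirit-level key over the flat steel head of its levelling foot, so that the key lies flat on the board with its black knob over the board. Then press the sprung knob down and, without easing off, swing it round to turn the foot until the bubble sits centred in its ring. Finish like that, still holding the knob pressed down with the bubble centred, so that the lock nut can be tightened; leave the tableware around it alone.

Things in the scene. Friction and masses are not known exactly. Their poses are not given: they have to be found in the camera images.
- level_grip (a point): Middle of the black ribbed grip block (52 mm along x, 20 mm wide in y, 16 to 46 mm above the underside) on the centre of the loose levelling key, an aluminium bar 199 mm long, 34 wide, 16 high, about 0.35 kg, balanced here. The point is 30 mm above the underside. x: along the bar towards its black knob (75 mm away), z up; the round vial is 65 mm along -x. Take it across the block from above.
- level_socket (a point): Centre of the key's underside, 30 mm below level_grip, same axes. Here the underside has a closed pocket, 40 mm long (x), 14 mm wide (y), 16 mm deep, that goes over the foot head (2 to 3 mm of play each side). Seated, this point coincides with foot_head and the whole flat underside rests on the board.
- level_knob (a point): Centre of the upright black knob (26 mm diameter, 26 high) on the key: 75 mm along its +x, 48 mm above its underside when free. It swivels freely about its upright axis and is rubber mounted (tilts 0.1 rad easily), so the gripper need not turn with the key. Below it a round base (68 mm wide, 12 high) rests on the board. It swings on a 75 mm circle about the foot's axis.
- press (a joint): How far the knob is pressed down against its spring, m: 0 free, 0.012 bottomed. Takes 4 N to start and 0.8 N per mm more. About 0.006 is a good press; less than 0.003 counts as not pressed.
- vial (a point): Centre of the round bull's-eye vial (pale disc 39 mm across with a thin dark ring of 15.6 mm diameter) on the key, 65 mm along -x from its centre, 14.5 mm above the underside. Same axes as the key.
- bubble_mid (a point): Centre of the white bubble, a 10 mm disc in the vial; coincides with vial when the key is level. The bubble goes to the high side, about 2.7 mm for each 0.01 rad of tilt, at most 9 mm, and needs about 0.7 s to settle.
- bubble_x (a joint): Angle, rad, by which the bubble is off centre along the key's +x axis under its dome of 267 mm radius: 0.01 is 2.67 mm towards +x. Limit 0.034.
- bubble_y (a joint): Angle, rad, by which the bubble is off centre along the key's +y axis under its dome of 267 mm radius: 0.01 is 2.67 mm towards +y. Limit 0.034.
- foot_head (a point): Levelling foot's head: a steel blade 34 mm long, 10 thick, 12.5 high with a rounded top, standing up from the board 50 mm from its right edge. The point is on the foot's axis at the board's surface; x along the blade, z up. At the start +x points left and towards the robot: a key seated with its +x along this x has its knob over the board (the other way round it hangs off).
- foot (a joint): Turn of the levelling foot, rad, clockwise from above; range -0.6 to 2.8, starts within 0.3 of 0. Steep thread: clockwise raises the board's right side, 0.03 rad of tilt (8 mm of bubble) per rad. Stiff (0.2 N m), stays put. The right side starts low and needs 0.5 to 1.8 rad clockwise; only bubble or tilt tell how much. To be turned only with the knob pressed.
- board_top (a point): Centre of the top face of the riser's oak board, 240 mm (x) by 300 mm (y), 18 mm thick, its top about 70 mm above the worktop; y axis to the board's left, z up out of the face. It tilts about its two plain feet near the left edge (120 mm to +y); the levelling foot is 100 mm to -y.
- level: The whole levelling key, origin at the same point as level_socket.
- mill: brown turned pepper mill, 160 mm high, behind the riser's right end
- jar_a: small lidded jar, 75 mm high, at the back beside the mill
- jar_b: small lidded jar, 75 mm high, between the key and the riser, nearer the robot

How it is judged:
By the outcome, as a careful person would: the job done as asked, in the order asked, and still so for the second after the job is handed in, while the arm keeps its last pose, push and grip.
It also fails if it takes over 72 s, if anything falls off the work surface, if the arm or the gripper's body presses on something with over 40 N, if the wrist force passes 120 N, or if a joint passes its speed limit or range.

## Robot

A 6-joint arm with a two-finger parallel gripper is mounted at the origin on a cart in front of the work surface, level with it; the furniture and walls round the work are solid. World frame = base frame: x ahead of the robot, y to its left, z up, the work surface at z = 0. Lengths are in mm, angles in rad, forces in N, time in s.
With the tool pointing down it reaches from about 275 to 725 mm from the base axis. Payload 5.6 kg.
Tool frame: the origin (TCP) lies at the very end of the fingers, on their centre line; the grasp point (between the pads) lies 19 mm behind it (hold_point_z is the distance from the TCP to the grasp point, in mm); z points along the fingers, x is the direction in which the jaws open and shut, and the axes are right-handed (so a half turn about z gives the same grasp; the last joint's range is limited). The gripper opens to 85 mm and grips with 20 to 120 N. Pads are 22 mm wide; open, the fingers measure 114 mm over their backs; the gripper's body (76 mm by 85 mm) begins 54 mm behind the grasp point. The pads swing forward as they close: fully open they stand 13 mm farther back than shut.
Start: joints at [-0.91, 0.255, 0.108, 0, -1.424, -0.285], TCP at [201.878, -511.604, 231.283] pointing down, gripper open.
Joint ranges: [-2.95, 2.95], [-1.21, 1.97], [-1.09, 1.5], [-2.87, 1.71], [-2.94, -0.07], [-3.05, 3.05]. Speed limits (rad/s): [2.57, 2.57, 3.14, 3.14, 3.14, 3.14].

## Interface

Orientations are given as a unit quaternion [w, x, y, z].
In Python, from plant import * gives the robot as it stands. The module is installed in compiled form; this text tells all that it offers.
- The arm moves only by the tool jog_arm, never from a script. Its argument "commands" is text: rows parted by semicolons, each of 5 numbers parted by spaces: the shift along the tool's x, y, z scaled (see below), then the turn about the tool's z scaled (see below), then the closure, from -1 (fully open) to 1 (shut). A call has 1 to 8 rows; each row is the pose to reach, as a shift and turn from the pose commanded when the call began, along the tool's axes at that moment; what a row does not reach only later rows make up. The controller multiplies each number of a shift by 15 cm and each number of a turn by 30 degrees. A row lasts 1/12 s, in which the tool goes at most 41.7 mm and 7.16 degrees, less where a joint would pass 70% of its speed; a pose out of reach is approached as far as the arm can. A call with a number of a shift or a turn outside -1 to 1 is refused whole. A call with a gripper value outside its range is refused whole. The fingers move at their own pace and stop on an object; "grip_force" is the grip in N (left out, the last holds). Time passes only in rows, so rows that repeat a pose let the fingers close. It gives the time, the measured TCP pose, the force and the opening at its end, in the units of the state.
- state(): the state, without advancing time (a new reading comes with each control period).
- capture(name): name is "side" or "top"; returns the picture (384x512x3 uint8, blue, green, red); there is no depth.
- calibration(name): a dict with "camera_matrix" (3x3 intrinsics, pixels), "T" (4x4, takes a point from camera to world coordinates). Camera axes: x right, y down, z forward; pixel columns grow to the right and rows downward; lengths in mm; the calibration is good to about 2 mm. A picture is of the moment at which its call begins. calibration takes no time and is no camera call.
- close_job(): hands the job in, once; it reports no verdict.
The state is a dict: "time": time; "q": joint angles; "dq": joint speeds; "effort": joint torques, N m; "tool_pos": TCP position; "orientation": TCP orientation; "wrist_force": force on the tool from outside, world axes, zero at the start; "torque": the same for the moment, N m; "width": finger opening in mm.
Only numpy, scipy, OpenCV 4.12 (cv2) and the standard library are available. Lean on these libraries where they do the work, as an engineer would, in place of code of your own. Each camera call takes 0.05 s, during which the arm holds its last target.

## Working session

There is one attempt and no reset: what is moved stays moved. The work goes in short steps, Python scripts to look and compute and a tool call to move; the robot and the scene stay as the last step left them, time stands still between calls to the robot, and variables do not carry over. Pictures are saved under pics/ and viewed, and the job is handed in when it is done.

Besides the shell and the picture viewer there is one more tool, called by a JSON object that holds its "fn" and its "kwargs". jog_arm: Moves the arm, as the interface text tells. Shifts and turns lie within -1 to 1; 1 stands for 15 cm of shift or 30 degrees of turn. Its arguments: {"type":"object","properties":{"commands":{"type":"string"},"grip_force":{"type":"number"}},"required":["commands"]}

```bash
mkdir -p pics; python3 - <<'E'
from plant import *
import cv2
print(state())
for n in("side","top"):
    cv2.imwrite(f"pics/{n}0.png",capture(n)); c=calibration(n); print(n,c["camera_matrix"],c["T"])
E
```

```text
{'time': 0.0, 'q': array([-9.10344749e-01,  2.55787863e-01,  1.07006892e-01, -4.68699330e-04,
       -1.42390109e+00, -2.84586016e-01]), 'dq': array([-1.22258593e-04,  1.23462035e-04,  4.33225243e-05,  9.68504300e-04,
        4.94553945e-04, -8.43364973e-04]), 'effort': array([ 5.64563634e-04, -3.86629879e+01,  2.37939048e+01,  5.36508635e+00,
       -6.17659738e-03,  4.90527214e-05]), 'tool_pos': array([ 201.7586077 , -511.1287346 ,  230.37609691]), 'orientation': array([-8.25748156e-04,  5.62577026e-01,  8.26744306e-01,  5.10754699e-04]), 'wrist_force': array([-0.70269257,  0.48351603, -0.53427968]), 'torque': array([-0.00834614, -0.04561558, -0.01277682]), 'width': 85.26333535060971}
side [[400.18990488   0.         242.32702013]
 [  0.         400.18990488 190.90229173]
 [  0.           0.           1.        ]] [[ 9.97928727e-01 -1.53817215e-02  6.24632550e-02  4.97575512e+02]
 [-6.02026146e-02 -5.65481036e-01  8.22561149e-01 -1.02315901e+03]
 [ 2.26693796e-02 -8.24617852e-01 -5.65235790e-01  5.52590516e+02]
 [ 0.00000000e+00  0.00000000e+00  0.00000000e+00  1.00000000e+00]]
top [[376.92251538   0.         253.96093109]
 [  0.         376.92251538 190.24655193]
 [  0.           0.           1.        ]] [[ 6.28878002e-02 -9.72581105e-01  2.23899798e-01  3.37760048e+02]
 [-9.98019823e-01 -6.10042719e-02  1.53268074e-02 -1.52743367e+02]
 [-1.24771912e-03 -2.24420306e-01 -9.74491647e-01  8.60412730e+02]
 [ 0.00000000e+00  0.00000000e+00  0.00000000e+00  1.00000000e+00]]
```

View pics/side0.png

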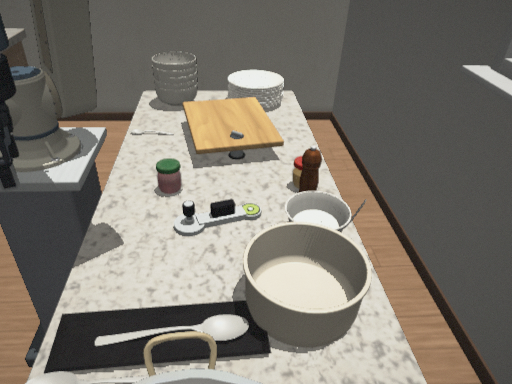

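View pics/top0.png

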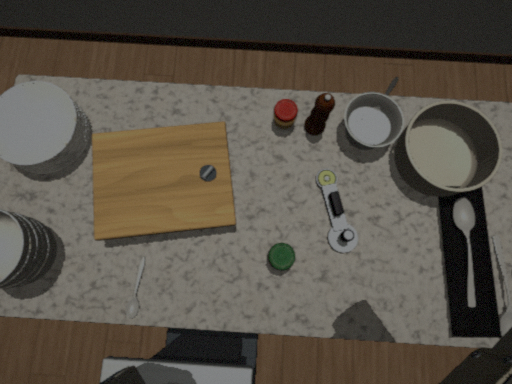

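The side view shows the board with the foot head at about (237,134). The key has its knob at (188,208), grip at (222,208) and vial at (251,210). In the top view the foot is at (208,173), the vial at (327,178), the grip at (336,204), the knob at (345,237), jar_b at (281,257), jar_a at (285,112) and the mill at (320,115). I'll zoom in to measure.

```bash
cat > h.py <<'E'
from plant import *
import cv2, numpy as np
from scipy.spatial.transform import Rotation as R
CAL={n:calibration(n) for n in("side","top")}
def ray(n,u,v):
    c=CAL[n];d=np.linalg.solve(c["camera_matrix"],[u,v,1.]);return c["T"][:3,3],c["T"][:3,:3]@d
def onz(n,u,v,z):
    o,d=ray(n,u,v);return o+d*(z-o[2])/d[2]
def tri(us,ut):
    A=[];b=[]
    for n,p in(("side",us),("top",ut)):
        o,d=ray(n,*p);d=d/np.linalg.norm(d);P=np.eye(3)-np.outer(d,d);A.append(P);b.append(P@o)
    x=np.linalg.lstsq(np.vstack(A),np.hstack(b),rcond=None)[0]
    return x
def proj(n,p):
    c=CAL[n];q=np.linalg.inv(c["T"])@np.r_[p,1];u=c["camera_matrix"]@q[:3];return u[:2]/u[2]
def crop(im,x,y,w,h,s,name):
    cv2.imwrite("pics/"+name,cv2.resize(im[y:y+h,x:x+w],None,fx=s,fy=s,interpolation=cv2.INTER_CUBIC))
def blobs(mask,x0=0,y0=0,mina=5):
    n,l,st,ce=cv2.connectedComponentsWithStats(mask.astype(np.uint8))
    return [(st[i,4],np.round(ce[i],2),st[i,:4]) for i in range(1,n) if st[i,4]>=mina]
E
python3 - <<'E'
from h import *
t=cv2.imread("pics/top0.png");s=cv2.imread("pics/side0.png")
crop(t,300,160,80,100,6,"c1.png");crop(t,85,115,160,130,5,"c2.png")
crop(s,165,190,110,50,7,"c3.png");crop(s,175,90,110,75,7,"c4.png")
E
```

```text
(no output)
```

View pics/c1.png

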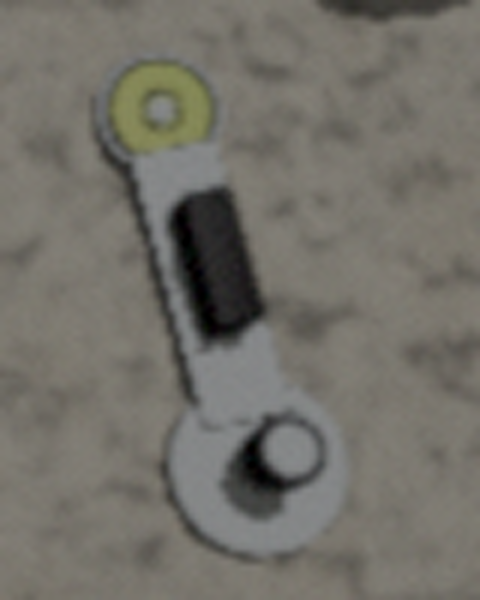

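View pics/c2.png

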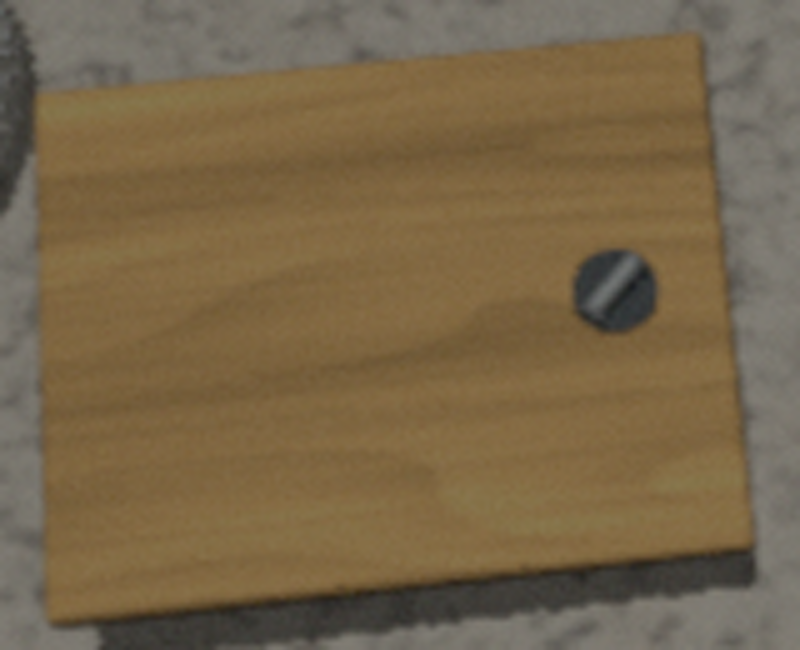

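View pics/c3.png

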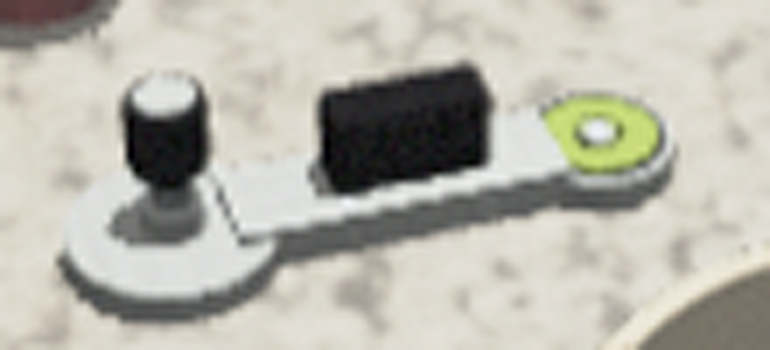

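View pics/c4.png

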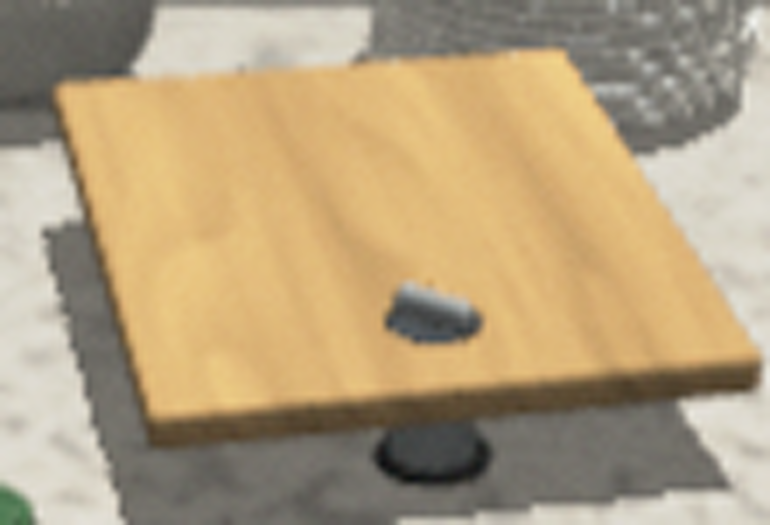

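```bash
python3 - <<'E'
from h import *
t=cv2.imread("pics/top0.png");s=cv2.imread("pics/side0.png")
def fit(im,lo,hi,x,y,w,h):
    H=cv2.cvtColor(im,cv2.COLOR_BGR2HSV)[y:y+h,x:x+w]
    m=cv2.inRange(H,lo,hi)
    for b in blobs(m>0,mina=12): print(b[0],b[1]+[x,y],b[2])
    return m
print("vial top");fit(t,(20,60,60),(45,255,255),312,165,30,25)
print("vial side");fit(s,(25,60,60),(45,255,255),235,195,35,25)
print("grip top dark");fit(t,(0,0,0),(180,255,45),320,185,40,35)
print("grip side dark");fit(s,(0,0,0),(180,255,50),205,195,35,25)
print("base top");fit(t,(0,0,120),(180,40,255),320,175,45,80)
print("foot top");m=fit(t,(90,0,0),(130,255,255),195,160,30,25)
print("foot side");fit(s,(90,20,0),(130,255,150),225,125,25,15)
# board edges top
H=cv2.cvtColor(t,cv2.COLOR_BGR2HSV);m=cv2.inRange(H,(8,90,60),(25,255,255));m=cv2.morphologyEx(m,cv2.MORPH_OPEN,np.ones((5,5)))
n,l,st,ce=cv2.connectedComponentsWithStats(m);i=1+np.argmax(st[1:,4]);c=max(cv2.findContours((l==i).astype(np.uint8),0,1)[0],key=cv2.contourArea)
q=cv2.approxPolyDP(c,6,True)[:,0];print(q)
for p in q: print(p,onz("top",*p,70))
H=cv2.cvtColor(s,cv2.COLOR_BGR2HSV);m=cv2.inRange(H,(8,80,120),(25,255,255))
n,l,st,ce=cv2.connectedComponentsWithStats(m[80:170,170:290]);i=1+np.argmax(st[1:,4]);c=max(cv2.findContours((l==i).astype(np.uint8),0,1)[0],key=cv2.contourArea)
print(cv2.approxPolyDP(c,3,True)[:,0]+[170,80])
E
```

```text
vial top
176 [326.01 177.34] [ 6  5 17 15]
vial side
123 [250.77 208.76] [ 8  9 16 11]
grip top dark
229 [335.45 203.84] [ 9  7 15 24]
grip side dark
313 [222.   208.18] [ 6  5 23 17]
base top
14 [326.5  177.71] [5 1 4 4]
1601 [348.28 214.11] [ 3  0 42 80]
152 [323.47 221.35] [ 0 30  9 31]
48 [348.15 234.56] [25 56  8  8]
14 [321.21 237.43] [ 0 60  5  5]
82 [328.59 249.55] [ 0 68 24 12]
foot top
95 [207.83 172.73] [ 6  6 15 14]
foot side
14 [234.64 136.64] [ 6 10  8  4]
[[  0  37]
 [  0  91]
 [ 18  73]
 [385  91]
 [397  76]
 [392  94]
 [511 101]
 [511  65]]
[ 0 37] [854.56299333 485.53819119  70.        ]
[ 0 91] [715.97156428 455.54572929  70.        ]
[18 73] [763.67139527 423.58878548  70.        ]
[385  91] [ 770.88385571 -425.10296324   70.        ]
[397  76] [ 810.60669668 -453.34851767   70.        ]
[392  94] [ 764.36813956 -440.9490212    70.        ]
[511 101] [ 763.79411346 -710.55458418   70.        ]
[511  65] [ 855.4428519  -718.71538882   70.        ]
[[283 141]
 [255  97]
 [183 102]
 [197 150]]
```

```bash
python3 - <<'E'
from h import *
def c(X,Y,x,y,s): return (x+(X+.5)/s-.5, y+(Y+.5)/s-.5)
T1=lambda X,Y:c(X,Y,300,160,6);T2=lambda X,Y:c(X,Y,85,115,5);S3=lambda X,Y:c(X,Y,165,190,7);S4=lambda X,Y:c(X,Y,175,90,7)
v=tri(S3(600,132),T1(161,108));k=tri(S3(165,94),T1(292,450));b=onz("top",*T1(257,468),12)
print("vial",v,onz("top",*T1(161,108),14.5),onz("side",*S3(600,132),14.5));print("knobtop",k,onz("top",*T1(292,450),61));print("base",b)
g=[onz("top",*T1(*p),46) for p in((205,188),(245,190),(262,312),(225,338))]; print("griptop approx",g)
vv=onz("top",*T1(161,108),14.5)
d=b-vv;print("axis deg",np.degrees(np.arctan2(d[1],d[0])),np.hypot(*d[:2]),"centre",vv+d*65/140)
print("board")
C={}
for n,a,e in(("BL",(565,50),(38,95)),("BR",(760,357),(698,35)),("FR",(148,418),(750,548)),("FL",(58,86),(52,620))):
    C[n]=tri(S4(*a),T2(*e));print(n,C[n])
print(np.linalg.norm(C["BL"]-C["BR"]),np.linalg.norm(C["FL"]-C["FR"]),np.linalg.norm(C["FR"]-C["BR"]),np.linalg.norm(C["FL"]-C["BL"]))
m=sum(C.values())/4;X=(C["BL"]+C["BR"]-C["FL"]-C["FR"]);X/=np.linalg.norm(X);Y=C["BL"]+C["FL"]-C["BR"]-C["FR"];Y/=np.linalg.norm(Y)
print("centre",m,"X",X,"Y",Y,"foot pred",m-100*Y)
print("washer",[onz("top",*T2(615,291),z) for z in(64,67)],onz("side",*S4(433,318),67))
for p in ((593,312),(640,262),(600,268),(632,320),(575,290)): print(p,onz("top",*T2(*p),78))
E
python3 - <<'E'
import cv2
t=cv2.imread("pics/top0.png");s=cv2.imread("pics/side0.png")
a=cv2.resize(t[160:186,194:222],None,fx=20,fy=20,interpolation=cv2.INTER_CUBIC);b=cv2.resize(s[125:145,224:250],None,fx=10,fy=10,interpolation=cv2.INTER_CUBIC)
cv2.imwrite("pics/c5.png",a);cv2.imwrite("pics/c6.png",b)
E
```

```text
vial [ 572.22449492 -305.86294353   11.89400844] [ 572.73535926 -305.33851278   14.5       ] [ 570.67831731 -309.82417492   14.5       ]
knobtop [ 437.36238984 -346.12500265   59.06906633] [ 437.74901588 -345.57673309   61.        ]
base [ 436.3195177  -344.38121942   12.        ]
griptop approx [array([ 534.42673682, -316.4753762 ,   46.        ]), array([ 534.59284671, -331.22242293,   46.        ]), array([ 489.29703447, -337.93394145,   46.        ]), array([ 478.86112211, -324.60057198,   46.        ])]
axis deg -164.02868705352557 141.8929694199318 centre [ 509.39943282 -323.46548372   13.33928571]
board
BL [627.18757893 229.70127399  66.11788719]
BR [678.28197373 -62.08589707  55.67233808]
FR [ 444.61619471 -103.33915128   53.63190562]
FL [394.36321769 186.39848501  66.17125022]
296.4110319621246 294.33058751823967 237.28820162387058 236.81705505944046
centre [536.11224127  62.66867766  60.39834528] X [0.98395777 0.17835227 0.00419128] Y [-0.17156078  0.9844049   0.03890882] foot pred [553.26831921 -35.77181212  56.50746364]
washer [array([553.54808796, -36.32769076,  64.        ]), array([552.73523792, -36.76621593,  67.        ])] [551.38031068 -50.16542019  67.        ]
(593, 312) [539.84135013 -29.78671036  78.        ]
(640, 262) [563.38371368 -47.9844984   78.        ]
(600, 268) [559.61528896 -30.97514471  78.        ]
(632, 320) [537.35048213 -46.82390225  78.        ]
(575, 290) [549.12218857 -21.13473303  78.        ]
```

View pics/c5.png

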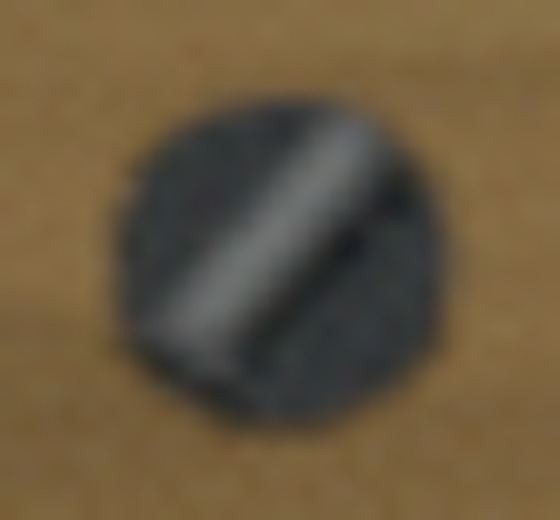

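View pics/c6.png

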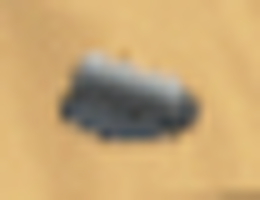

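```bash
cat >> h.py <<'E'
def plan(target,xang=None):
    s=state();Rm=R.from_quat(np.roll(s["orientation"],-1)).as_matrix()
    d=Rm.T@(np.array(target)-s["tool_pos"]);a=np.degrees(np.arctan2(Rm[1,0],Rm[0,0]))
    t=0
    if xang is not None:
        t=-((xang-a+180)%360-180)
    print("t",round(s["time"],2),"pos",s["tool_pos"].round(1),"xang",round(a,2),"zax",Rm[:,2].round(3),"F",s["wrist_force"].round(1),"w",round(s["width"],1),"q6",round(s["q"][5],2))
    print("shift/150",(d/150).round(4),"turn/30",round(t/30,4),"rows",np.linalg.norm(d)/41.7,abs(t)/7.16)
E
python3 - <<'E'
from h import *
c=lambda X,Y:(194+(X+.5)/20-.5,160+(Y+.5)/20-.5)
for z in(70,):
  a=onz("top",*c(190,325),z);b=onz("top",*c(355,140),z);print(a,b,np.degrees(np.arctan2(*(a-b)[[1,0]])),(a+b)/2,np.linalg.norm(a-b))
S=lambda X,Y:(224+(X+.5)/10-.5,125+(Y+.5)/10-.5)
a=onz("side",*S(88,60),70);b=onz("side",*S(180,88),70);print(a,b,np.degrees(np.arctan2(*(a-b)[[1,0]])),(a+b)/2)
w=onz("top",*c(282,265),58);print("washer",w)
plan((510,-324.5,130),106.2)
E
```

```text
[544.62512975 -27.89408334  70.        ] [566.58576453 -43.9305189   70.        ] 143.8617537224821 [555.60544714 -35.91230112  70.        ] 27.19258621780173
[541.19908365 -29.05186591  70.        ] [565.35555734 -46.50197409  70.        ] 144.1564769673816 [553.2773205 -37.77692    70.       ]
washer [555.23429752 -35.50057427  58.        ]
t 0.1 pos [ 201.7 -511.2  230.5] xang 111.53 zax [-0.001  0.002 -1.   ] F [ 0.7 -0.2 -0.4] w 85.5 q6 -0.28
shift/150 [0.4027 2.3685 0.6704] turn/30 0.1776 rows 8.972269687177812 0.7440049251651889
```

{"fn": "jog_arm", "kwargs": {"commands": "0.05 0.27 0 0.177 -1;0.09 0.54 0 0.177 -1;0.13 0.8 0 0.177 -1;0.17 1 0 0.177 -1;0.17 1 0 0.177 -1"}}

```text
time: 0.52
tool_pos: [335.8, -430.0, 230.4]
orientation: [-0.0, 0.599, 0.801, 0.001]
wrist_force: [-0.3, -0.7, -0.6]
width: 85.5
```

```bash
python3 - <<'E'
from h import *
plan((510,-324.5,130),106.2)
E
```

```text
t 0.52 pos [ 335.8 -430.   230.4] xang 106.47 zax [ 0.     0.002 -1.   ] F [-0.3 -0.7 -0.6] w 85.5 q6 -0.66
shift/150 [0.3444 1.313  0.6708] turn/30 0.0091 rows 5.446334025581718 0.037928069518690787
```

{"fn": "jog_arm", "kwargs": {"commands": "0.07 0.25 0.1 0 -0.4;0.14 0.5 0.2 0 -0.4;0.2 0.75 0.3 0 -0.4;0.26 1 0.4 0 -0.4;0.26 1 0.4 0 -0.4"}}

```text
time: 0.93
tool_pos: [468.1, -349.2, 166.5]
orientation: [-0.003, 0.599, 0.801, 0.0]
wrist_force: [-1.0, -0.6, -1.2]
width: 59.9
```

```bash
python3 - <<'E'
from h import *
plan((510,-324.5,80),106.2)
E
```

```text
t 0.93 pos [ 468.1 -349.2  166.5] xang 106.45 zax [-0.005  0.005 -1.   ] F [-1.  -0.6 -1.2] w 59.9 q6 -0.91
shift/150 [0.0755 0.3166 0.576 ] turn/30 0.0082 rows 2.3799883443235186 0.03435608710115956
```

{"fn": "jog_arm", "kwargs": {"commands": "0.03 0.12 0.2 0.008 -0.4;0.06 0.24 0.4 0.008 -0.4;0.075 0.316 0.57 0.008 -0.4;0.075 0.316 0.57 0.008 -0.4;0.075 0.316 0.57 0.008 -0.4"}}

```text
time: 1.35
tool_pos: [506.5, -329.0, 84.1]
orientation: [-0.002, 0.602, 0.799, -0.001]
wrist_force: [0.2, -0.7, 0.8]
width: 59.9
```

```bash
python3 - <<'E'
from h import *
plan((510,-324.5,22),106.2)
t=capture("top");s=capture("side")
crop(t,290,140,100,120,5,"d1.png");crop(s,150,120,140,130,5,"d2.png")
E
```

```text
t 1.35 pos [ 506.5 -329.    84.1] xang 106.03 zax [-0.004  0.001 -1.   ] F [ 0.2 -0.7  0.8] w 59.9 q6 -0.97
shift/150 [0.0214 0.0322 0.4139] turn/30 -0.0056 rows 1.4952771021477596 0.023331667921617696
```

View pics/d1.png

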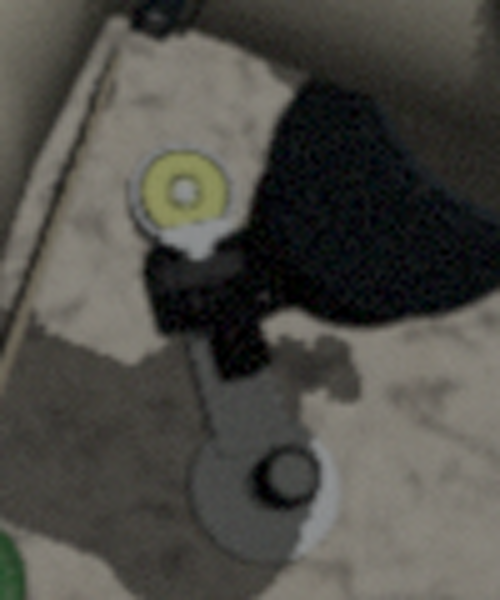

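View pics/d2.png

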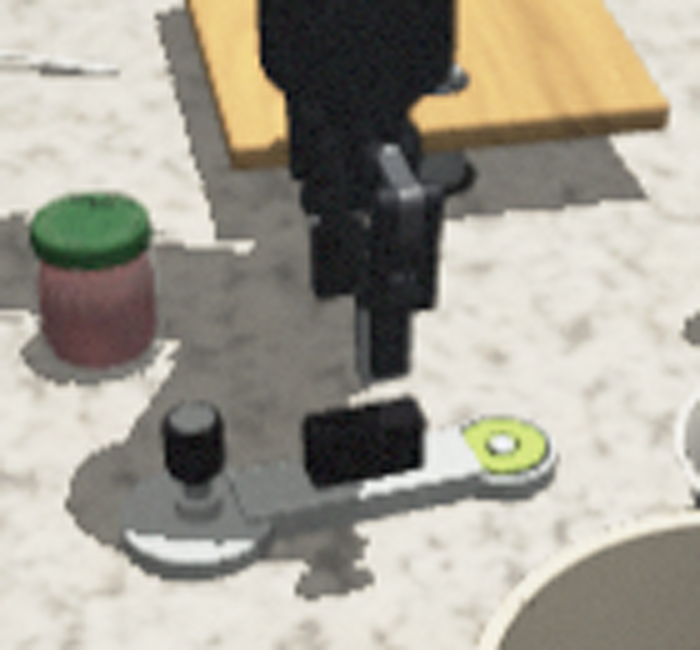

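The fingers straddle the grip block, seen at (365,440) in the side crop. I'll descend.

{"fn": "jog_arm", "kwargs": {"commands": "0 0 0 0 -0.4;0 0 0.12 0 -0.4;0 0 0.12 0 -0.4"}}

```text
time: 1.7
tool_pos: [506.4, -329.3, 66.9]
orientation: [-0.001, 0.602, 0.798, 0.0]
wrist_force: [-0.3, 0.1, -0.5]
width: 59.8
```

```bash
python3 - <<'E'
from h import *
plan((510,-324.5,22),106.2)
E
```

```text
t 1.7 pos [ 506.4 -329.3   66.9] xang 105.9 zax [-0.001  0.001 -1.   ] F [-0.3  0.1 -0.5] w 59.8 q6 -0.97
shift/150 [0.0235 0.0316 0.2993] turn/30 -0.0098 rows 1.0857210275319864 0.04124603621757828
```

{"fn": "jog_arm", "kwargs": {"commands": "0.025 0.032 0.1 -0.01 -0.4;0.025 0.032 0.2 -0.01 -0.4;0.025 0.032 0.28 -0.01 -0.4;0.025 0.032 0.28 -0.01 -0.4;0.025 0.032 0.28 -0.01 -0.4"}}

```text
time: 2.12
tool_pos: [511.0, -324.9, 26.6]
orientation: [0.0, 0.6, 0.8, -0.0]
wrist_force: [-0.4, -0.6, 0.1]
width: 59.6
```

```bash
python3 - <<'E'
from h import *
plan((510,-324.5,21),106.2)
t=capture("top");s=capture("side")
crop(t,290,140,100,120,5,"e1.png");crop(s,150,150,140,100,5,"e2.png")
E
```

```text
t 2.12 pos [ 511.  -324.9   26.6] xang 106.27 zax [-0. -0. -1.] F [-0.4 -0.6  0.1] w 59.6 q6 -0.98
shift/150 [ 0.0045 -0.0057  0.0375] turn/30 0.0025 rows 0.13738457354704708 0.010357117983120176
```

View pics/e2.png

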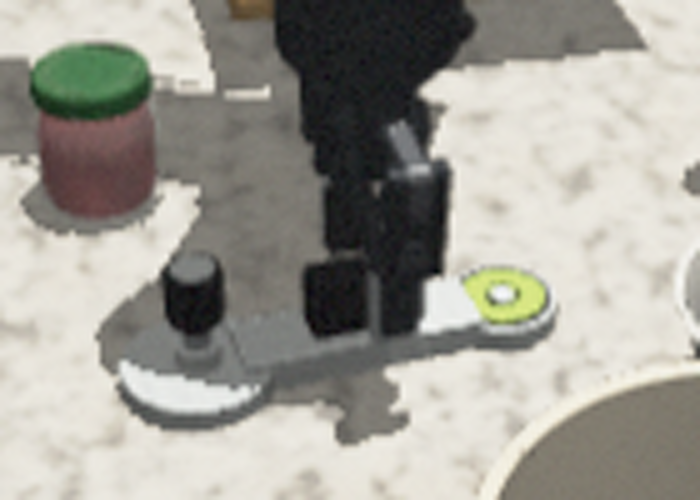

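```bash
python3 - <<'E'
from h import *
a=np.radians(-163.8);ax=np.array([np.cos(a),np.sin(a),0]);ay=np.array([-np.sin(a),np.cos(a),0])
for c in((510,-324.5,0),(507,-324.5,0)):
  c=np.array(c,float)
  for sx in(-26,26):
    for z in(16,46): print(sx,z,((proj("side",c+sx*ax+10*ay+[0,0,z])-[165,190])*7).round(0),((proj("top",c+sx*ax+10*ay+[0,0,z])-[300,160])*6).round(0),((proj("top",c+sx*ax-10*ay+[0,0,z])-[300,160])*6).round(0))
E
```

```text
-26 16 [497. 160.] [214. 196.] [163. 207.]
-26 46 [498.  82.] [231. 178.] [178. 190.]
26 16 [337. 192.] [250. 327.] [199. 339.]
26 46 [335. 113.] [269. 314.] [216. 326.]
-26 16 [487. 160.] [214. 204.] [163. 215.]
-26 46 [488.  82.] [231. 186.] [178. 198.]
26 16 [327. 192.] [250. 335.] [199. 347.]
26 46 [325. 114.] [269. 322.] [216. 334.]
```

{"fn": "jog_arm", "kwargs": {"commands": "0.005 -0.022 0.03 0 -0.4;0.005 -0.022 0.03 0 -0.1;0.005 -0.022 0.03 0 0.3;0.005 -0.022 0.03 0 0.7;0.005 -0.022 0.03 0 1;0.005 -0.022 0.03 0 1;0.005 -0.022 0.03 0 1;0.005 -0.022 0.03 0 1", "grip_force": 70}}

```text
time: 2.88
tool_pos: [507.9, -324.8, 21.8]
orientation: [0.0, 0.6, 0.8, 0.0]
wrist_force: [0.0, 1.1, 5.2]
width: 18.7
```

{"fn": "jog_arm", "kwargs": {"commands": "0 0 -0.05 0 1;0 0 -0.15 0 1;0 0 -0.25 0 1;0 0 -0.25 0 1"}}

```text
time: 3.22
tool_pos: [509.2, -325.5, 61.3]
orientation: [0.002, 0.6, 0.8, 0.0]
wrist_force: [0.6, 0.1, -1.1]
width: 18.2
```

```bash
python3 - <<'E'
from h import *
plan((508,-324.5,150),106.2)
t=capture("top");s=capture("side")
crop(t,290,140,100,120,5,"f1.png");crop(s,150,120,140,120,5,"f2.png")
E
```

```text
t 3.22 pos [ 509.2 -325.5   61.3] xang 106.3 zax [ 0.004 -0.002 -1.   ] F [ 0.6  0.1 -1.1] w 18.2 q6 -0.98
shift/150 [ 0.0068 -0.0039 -0.5912] turn/30 0.0035 rows 2.12684064492206 0.01454845162192336
```

View pics/f2.png

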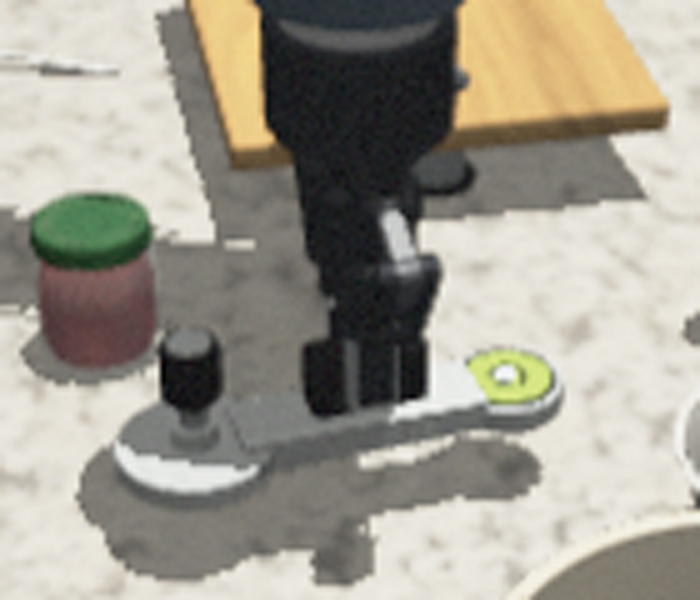

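{"fn": "jog_arm", "kwargs": {"commands": "0 0 -0.2 0 1;0 0 -0.4 0 1;0 0 -0.6 0 1;0 0 -0.8 0 1;0 0 -0.8 0.1 1;0 0 -0.8 0.2 1"}}

```text
time: 3.82
tool_pos: [508.4, -324.7, 179.5]
orientation: [0.001, 0.642, 0.767, 0.001]
wrist_force: [-0.7, 0.6, -5.2]
width: 18.5
```

```bash
python3 - <<'E'
from h import *
plan((555,-36,180),54)
E
```

```text
t 3.82 pos [ 508.4 -324.7  179.5] xang 100.14 zax [ 0.002 -0.    -1.   ] F [-0.7  0.6 -5.2] w 18.5 q6 -1.08
shift/150 [ 1.8401  0.6448 -0.0026] turn/30 1.5379 rows 7.013588749883963 6.443775626582648
```

{"fn": "jog_arm", "kwargs": {"commands": "0.18 0.06 0 0.15 1;0.36 0.13 0 0.3 1;0.54 0.19 0 0.45 1;0.72 0.25 0 0.6 1;0.9 0.31 0 0.75 1;0.9 0.31 0 0.75 1"}}

```text
time: 4.32
tool_pos: [529.3, -179.0, 176.9]
orientation: [-0.002, 0.779, 0.627, -0.0]
wrist_force: [-0.2, -0.0, -3.2]
width: 18.7
```

```bash
python3 - <<'E'
from h import *
plan((555,-36,150),54)
E
```

```text
t 4.32 pos [ 529.3 -179.   176.9] xang 77.71 zax [-0.002  0.003 -1.   ] F [-0.2 -0.  -3.2] w 18.7 q6 -1.74
shift/150 [ 0.9678 -0.0347  0.1814] turn/30 0.7905 rows 3.54419415697439 3.3121045330128505
```

{"fn": "jog_arm", "kwargs": {"commands": "0.22 -0.01 0.03 0.2 1;0.44 -0.02 0.06 0.4 1;0.66 -0.02 0.1 0.6 1;0.88 -0.03 0.14 0.78 1;0.96 -0.035 0.17 0.785 1;0.96 -0.035 0.17 0.785 1;0.96 -0.035 0.17 0.785 1"}}

```text
time: 4.9
tool_pos: [553.9, -41.2, 151.7]
orientation: [-0.001, 0.89, 0.457, -0.002]
wrist_force: [0.4, -0.2, -3.5]
width: 18.8
```

```bash
python3 - <<'E'
from h import *
plan((555,-36,150),54)
t=capture("top");s=capture("side")
cv2.imwrite("pics/g_t.png",t);cv2.imwrite("pics/g_s.png",s)
crop(t,140,100,120,120,5,"g1.png");crop(s,160,50,140,120,5,"g2.png")
E
```

```text
t 4.9 pos [553.9 -41.2 151.7] xang 54.37 zax [-0.003 -0.    -1.   ] F [ 0.4 -0.2 -3.5] w 18.8 q6 -2.4
shift/150 [ 0.0326 -0.0145  0.011 ] turn/30 0.0124 rows 0.1343138917187496 0.05183895032621612
```

View pics/g1.png

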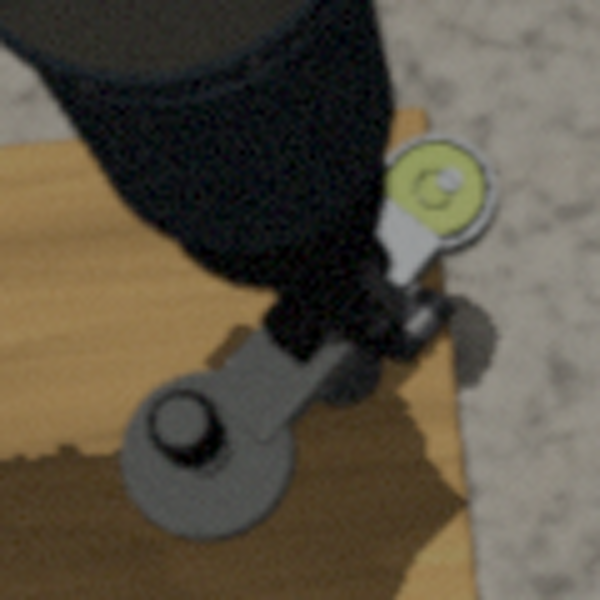

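View pics/g2.png

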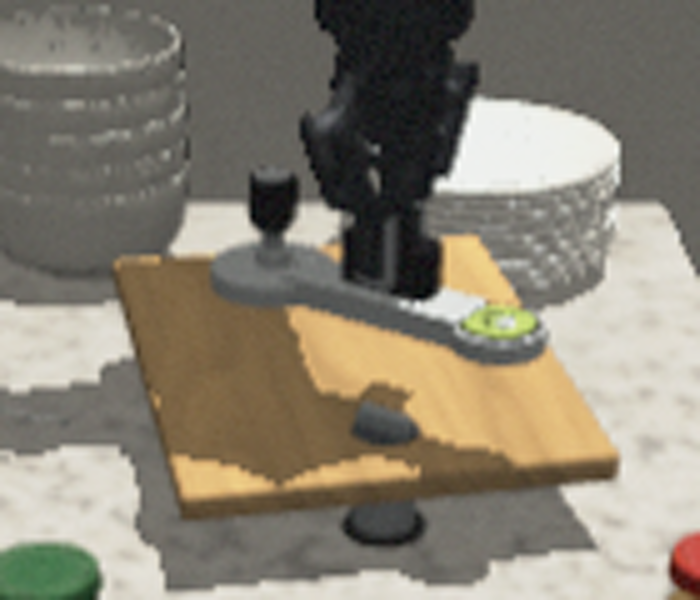

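```bash
python3 - <<'E'
from h import *
T=lambda X,Y:(140+(X+.5)/5-.5,100+(Y+.5)/5-.5);S=lambda X,Y:(160+(X+.5)/5-.5,50+(Y+.5)/5-.5)
v=tri(S(500,322),T(437,187));k=tri(S(273,177),T(183,418))
print("vial",v,onz("top",*T(437,187),144.5),"knob",k,onz("top",*T(183,418),190))
b=onz("top",*T(207,455),142);print("base",b)
for a in(v,onz("top",*T(437,187),144.5)):
  for e in(k,b):
    d=e-a;print(np.degrees(np.arctan2(d[1],d[0])),np.linalg.norm(d),(a+d*65/140)[:2])
for n in("top","side"):print(n)
E
```

```text
vial [608.83312908 -80.08062226 140.92089128] [608.72010577 -80.34542306 144.5       ] knob [495.22981322   1.34697081 187.23783167] [496.10114403   0.93645268 190.        ]
base [493.18130364   0.93933677 142.        ]
144.3681332548843 147.2461383278779 [556.08873243 -42.27495405]
144.98681165105592 141.21169556578639 [555.1376387  -42.46421271]
144.2529681901988 146.2197523389395 [556.02818423 -42.41681162]
144.87254791678433 141.28933781174956 [555.07709049 -42.60607028]
top
side
```

```bash
python3 - <<'E'
from h import *
plan((553.9,-35.2,106),54)
E
```

```text
t 5.0 pos [554.4 -42.5 152.7] xang 54.24 zax [-0.001 -0.    -1.   ] F [ 0.  -0.3 -2.9] w 18.5 q6 -2.4
shift/150 [ 0.0377 -0.0306  0.3116] turn/30 0.008 rows 1.1344586594069266 0.03342077506777751
```

{"fn": "jog_arm", "kwargs": {"commands": "0.037 -0.03 0.08 0 1;0.037 -0.03 0.16 0 1;0.037 -0.03 0.24 0 1;0.037 -0.03 0.31 0 1;0.037 -0.03 0.31 0 1;0.037 -0.03 0.31 0 1;0.037 -0.03 0.31 0 1"}}

```text
time: 5.58
tool_pos: [554.9, -35.1, 107.6]
orientation: [0.0, 0.89, 0.456, 0.001]
wrist_force: [-0.3, -0.3, -3.6]
width: 18.5
```

```bash
python3 - <<'E'
from h import *
plan((553.9,-35.2,106),54)
t=capture("top");s=capture("side")
plan((553.9,-35.2,106),54)
cv2.imwrite("pics/h_t.png",t);cv2.imwrite("pics/h_s.png",s)
crop(t,140,100,120,120,5,"h1.png");crop(s,160,60,120,100,6,"h2.png")
E
```

```text
t 5.58 pos [554.9 -35.1 107.6] xang 54.21 zax [ 0.001 -0.    -1.   ] F [-0.3 -0.3 -3.6] w 18.5 q6 -2.41
shift/150 [-0.0042 -0.005   0.0104] turn/30 0.0071 rows 0.044166679447198015 0.029554153844944645
t 5.68 pos [555.  -34.8 107.8] xang 54.23 zax [ 0.002  0.    -1.   ] F [ 0.5 -0.6 -3.9] w 18.9 q6 -2.41
shift/150 [-0.0065 -0.0044  0.0118] turn/30 0.0076 rows 0.05082701764307582 0.0318629470111889
```

View pics/h1.png

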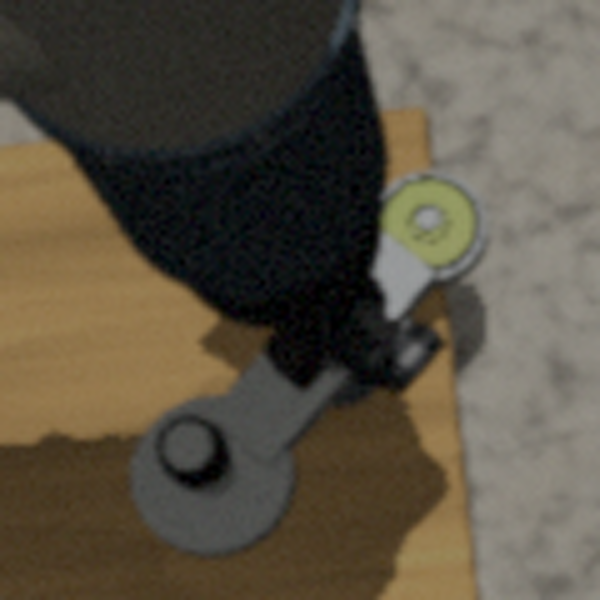

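View pics/h2.png

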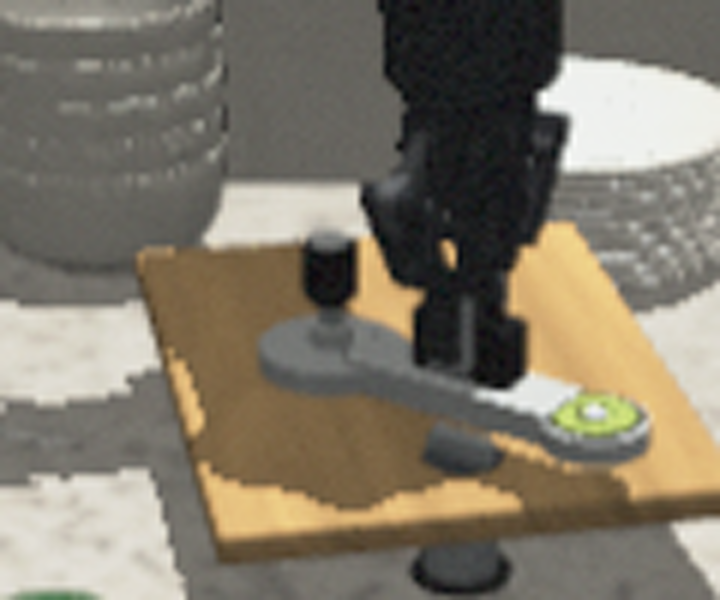

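```bash
python3 - <<'E'
from h import *
T=lambda X,Y:(140+(X+.5)/5-.5,100+(Y+.5)/5-.5);S=lambda X,Y:(160+(X+.5)/6-.5,60+(Y+.5)/6-.5)
t=cv2.imread("pics/h_t.png")
m=cv2.inRange(cv2.cvtColor(t,cv2.COLOR_BGR2HSV)[130:160,212:240],(20,60,60),(45,255,255))
c=max(cv2.findContours(m,0,1)[0],key=cv2.contourArea);(x,y),r=cv2.minEnclosingCircle(c);print("vial px",x+212,y+130,r, T(430,222))
v=tri(S(595,413),T(430,222));print("vial tri",v)
u=86
a=onz("top",*T(430,222),u+14.5);b=onz("top",*T(213,475),u+12);k=onz("top",*T(190,445),u+61)
ks=tri(S(329,240),T(190,445));print(a,b,k,ks)
for e in(b,k):
    d=e-a;print(np.degrees(np.arctan2(d[1],d[0])),np.linalg.norm(d[:2]),(a+d*65/140)[:2])
E
```

```text
vial px 225.13888931274414 144.0 9.355274200439453 (225.6, 144.0)
vial tri [609.17839389 -73.99818286  97.89719166]
[609.42525207 -74.16794467 100.5       ] [494.39811742   6.96833978  98.        ] [495.6572331    6.89451043 147.        ] [494.87973582   7.21190553 144.74265282]
144.80213968525854 140.76341271513544 [556.0197967  -36.49752689]
144.5292120432839 139.6935351656924 [556.60438612 -36.5318048 ]
```

```bash
python3 - <<'E'
from h import *
plan((554.1,-34.2,95),53.7)
E
```

```text
t 5.68 pos [555.  -34.8 107.8] xang 54.23 zax [ 0.002  0.    -1.   ] F [ 0.5 -0.6 -3.9] w 18.9 q6 -2.41
shift/150 [-0.0004 -0.0073  0.0851] turn/30 0.0176 rows 0.3072137936428338 0.07376238835196865
```

{"fn": "jog_arm", "kwargs": {"commands": "0 -0.007 0.03 0.017 1;0 -0.007 0.06 0.017 1;0 -0.007 0.08 0.017 1;0 -0.007 0.08 0.017 1;0 -0.007 0.08 0.017 1"}}

```text
time: 6.1
tool_pos: [553.3, -34.0, 94.4]
orientation: [-0.0, 0.892, 0.452, -0.0]
wrist_force: [-0.6, -0.4, -3.8]
width: 18.5
```

{"fn": "jog_arm", "kwargs": {"commands": "0 0 0.02 0 1;0 0 0.04 0 1;0 0 0.05 0 1;0 0 0.05 0 1"}}

```text
time: 6.43
tool_pos: [553.3, -34.0, 86.8]
orientation: [-0.0, 0.892, 0.452, -0.0]
wrist_force: [-0.3, 0.0, -3.3]
width: 18.7
```

{"fn": "jog_arm", "kwargs": {"commands": "0 0 0.01 0 1;0 0 0.02 0 1;0 0 0.03 0 1;0 0 0.03 0 1"}}

```text
time: 6.77
tool_pos: [554.3, -34.7, 84.0]
orientation: [0.001, 0.892, 0.452, 0.001]
wrist_force: [-1.9, -3.8, 3.9]
width: 18.7
```

```bash
python3 - <<'E'
from h import *
t=capture("top");s=capture("side")
plan((553.9,-35.2,80),54)
crop(t,140,100,120,120,5,"i1.png");crop(s,160,60,120,100,6,"i2.png")
E
```

```text
t 6.87 pos [554.3 -34.7  83.9] xang 53.74 zax [ 0.002 -0.001 -1.   ] F [-0.1 -4.   4.5] w 18.8 q6 -2.42
shift/150 [-0.0047 -0.0003  0.0263] turn/30 -0.0086 rows 0.09600165735068211 0.03595514132772692
```

View pics/i2.png

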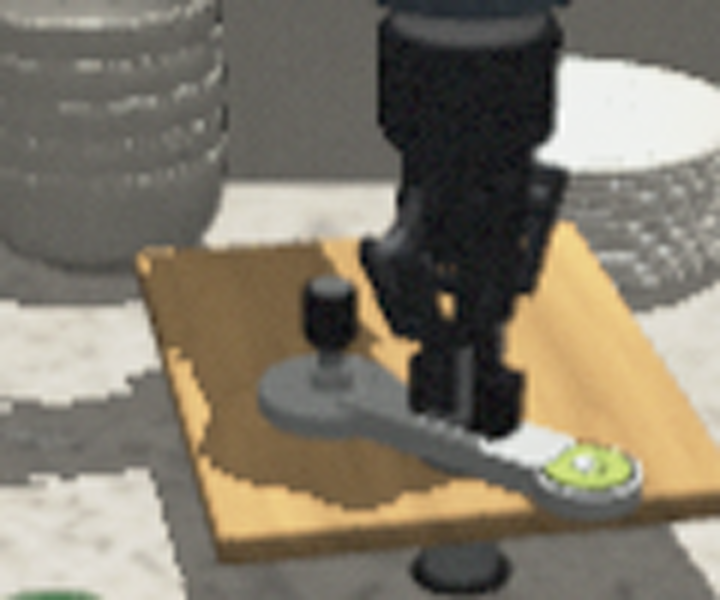

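View pics/i1.png

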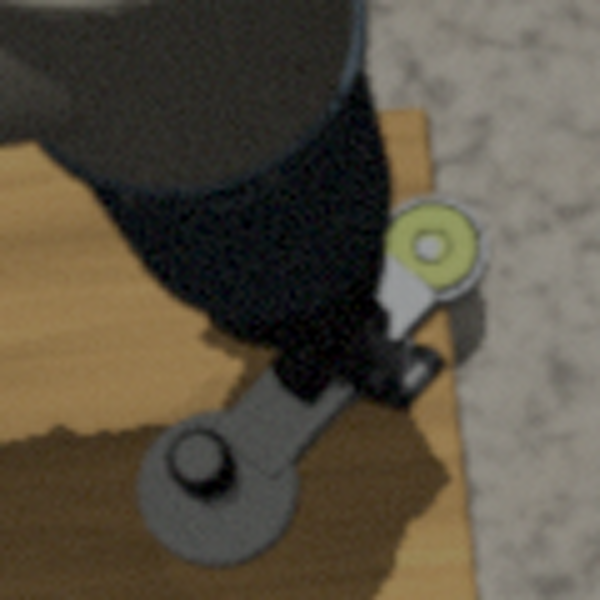

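```bash
python3 - <<'E'
from h import *
T=lambda X,Y:(140+(X+.5)/5-.5,100+(Y+.5)/5-.5);S=lambda X,Y:(160+(X+.5)/6-.5,60+(Y+.5)/6-.5)
u=62
a=onz("top",*T(432,247),u+14.5);b=onz("top",*T(218,487),u+12);k=onz("top",*T(199,459),u+61)
for e in(b,k):
    d=e-a;print(np.degrees(np.arctan2(d[1],d[0])),np.linalg.norm(d[:2]),(a+d*65/140)[:2])
print(tri(S(588,464),T(432,247)),tri(S(330,286),T(199,459)))
E
```

```text
143.59586183592725 139.5107591781521 [554.40116877 -35.04127521]
143.72731442145678 137.78318779124075 [554.95976182 -35.63552051]
[607.00192728 -73.17310585  72.73213258] [494.64316689   8.02760003 122.40091704]
```

{"fn": "jog_arm", "kwargs": {"commands": "0 0 0.008 0 1;0 0 0.016 0 1;0 0 0.016 0 1"}}

```text
time: 7.12
tool_pos: [554.7, -34.7, 83.5]
orientation: [0.001, 0.892, 0.452, 0.001]
wrist_force: [-5.7, -3.5, 16.2]
width: 18.9
```

{"fn": "jog_arm", "kwargs": {"commands": "0 0 -0.01 0 1;0 0 -0.015 0 0;0 0 -0.015 0 -0.3;0 0 -0.015 0 -0.4;0 0 -0.015 0 -0.4"}}

```text
time: 7.53
tool_pos: [553.5, -33.7, 82.2]
orientation: [-0.0, 0.892, 0.452, -0.0]
wrist_force: [0.9, -0.2, 0.2]
width: 59.6
```

```bash
python3 - <<'E'
from h import *
t=capture("top");s=capture("side")
plan((553.9,-35.2,80),54)
crop(t,140,100,120,120,5,"j1.png");crop(s,160,60,120,100,6,"j2.png")
E
```

```text
t 7.63 pos [553.4 -33.8  82.3] xang 53.73 zax [-0.  0. -1.] F [ 0.4 -0.5 -0.3] w 60.0 q6 -2.42
shift/150 [-0.0058  0.008   0.015 ] turn/30 -0.009 rows 0.06477694412432142 0.037785014975883525
```

View pics/j2.png

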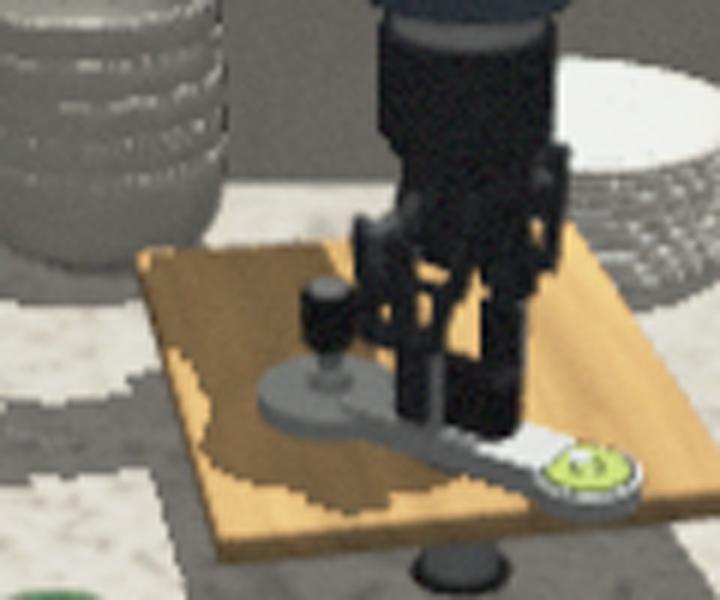

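View pics/j1.png

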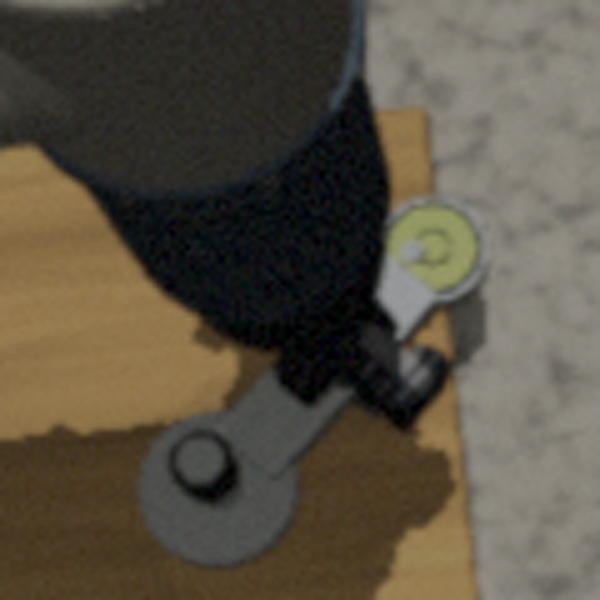

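{"fn": "jog_arm", "kwargs": {"commands": "0 0 -0.05 0 -0.4;0 0 -0.15 0 -0.4;0 0 -0.3 0 -0.4;0 0 -0.45 0 -0.4;0 0 -0.45 0 -0.4;0 0 -0.45 0 -0.4"}}

```text
time: 8.13
tool_pos: [554.5, -33.8, 152.0]
orientation: [0.001, 0.892, 0.452, 0.002]
wrist_force: [0.3, -1.2, -0.0]
width: 59.8
```

```bash
python3 - <<'E'
from h import *
t=capture("top");s=capture("side")
plan((494.6,9,150),54)
cv2.imwrite("pics/k_t.png",t);cv2.imwrite("pics/k_s.png",s)
crop(t,160,120,90,85,7,"k1.png");crop(s,195,95,80,60,9,"k2.png")
E
```

```text
t 8.23 pos [553.2 -33.9 149.8] xang 53.71 zax [-0.001  0.    -1.   ] F [-0.1  0.6  0.3] w 59.7 q6 -2.42
shift/150 [-0.0006 -0.4839 -0.0009] turn/30 -0.0095 rows 1.74068890434873 0.03985747189516385
```

View pics/k2.png

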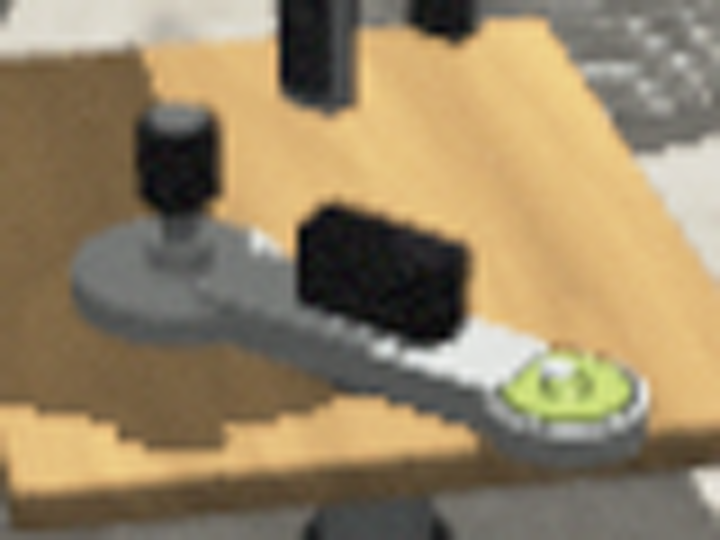

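View pics/k1.png

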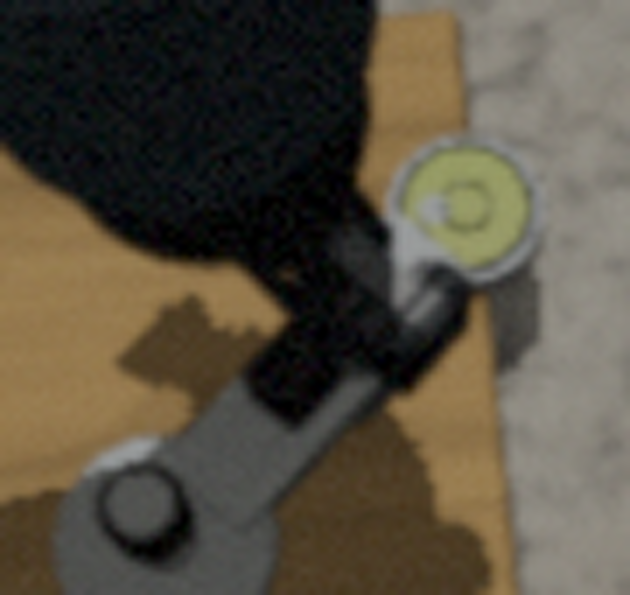

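```bash
python3 - <<'E'
from h import *
T=lambda X,Y:(160+(X+.5)/7-.5,120+(Y+.5)/7-.5);S=lambda X,Y:(195+(X+.5)/9-.5,95+(Y+.5)/9-.5)
k=tri(S(179,117),T(140,503));v=tri(S(569,386),T(468,207));print("knobtop",k,"vial",v)
print("vial top@",onz("top",*T(468,207),74),"knob@",onz("top",*T(140,503),121))
k2=onz("top",*T(140,503),k[2]+2.2)
# grip block top corners side/top visible? nearest
print(k2)
plan((k2[0],k2[1],150),54)
E
```

```text
knobtop [494.4992446    7.79482535 121.68452361] vial [607.32802337 -74.00409907  71.53289833]
vial top@ [607.12029906 -74.19552403  74.        ] knob@ [495.84203478   8.1194351  121.        ]
[495.22534101   7.49189309 123.88452361]
t 8.23 pos [553.2 -33.9 149.8] xang 53.71 zax [-0.001  0.    -1.   ] F [-0.1  0.6  0.3] w 59.7 q6 -2.42
shift/150 [-0.0063 -0.4746 -0.0009] turn/30 -0.0095 rows 1.707345529266748 0.03985747189516385
```

{"fn": "jog_arm", "kwargs": {"commands": "0 -0.1 0 -0.2 -0.1;0 -0.2 0 -0.4 -0.1;0 -0.3 0 -0.6 -0.1;0 -0.4 0 -0.8 -0.1;-0.006 -0.474 0 -1 -0.1;-0.006 -0.474 0 -1 -0.1"}}

```text
time: 8.73
tool_pos: [493.7, 8.0, 149.4]
orientation: [-0.001, 0.743, 0.669, -0.001]
wrist_force: [0.6, 0.1, 0.3]
width: 46.8
```

{"fn": "jog_arm", "kwargs": {"commands": "0 0 0 -0.23 -0.1;0 0 0 -0.46 -0.1;0 0 0 -0.69 -0.1;0 0 0 -0.92 -0.1;0 0 0 -1 -0.1;0 0 0 -1 -0.1"}}

```text
time: 9.23
tool_pos: [495.6, 7.0, 149.4]
orientation: [-0.0, 0.547, 0.837, -0.001]
wrist_force: [0.1, 0.8, -0.3]
width: 46.8
```

{"fn": "jog_arm", "kwargs": {"commands": "0 0 0 -0.23 -0.1;0 0 0 -0.46 -0.1;0 0 0 -0.69 -0.1;0 0 0 -0.92 -0.1;0 0 0 -1 -0.1;0 0 0 -1 -0.1"}}

```text
time: 9.73
tool_pos: [495.6, 7.1, 149.6]
orientation: [-0.0, 0.312, 0.95, -0.0]
wrist_force: [-1.4, -0.2, 0.1]
width: 46.9
```

```bash
python3 - <<'E'
from h import *
t=capture("top");s=capture("side")
plan((495,7.8,140),144)
cv2.imwrite("pics/l_t.png",t);cv2.imwrite("pics/l_s.png",s)
crop(t,150,110,110,110,6,"l1.png");crop(s,185,80,100,75,8,"l2.png")
E
```

```text
t 9.83 pos [495.6   7.2 149.8] xang 143.49 zax [-0.001 -0.    -1.   ] F [ 0.1 -0.2  0.3] w 46.8 q6 -0.97
shift/150 [0.0058 0.0009 0.0651] turn/30 -0.017 rows 0.23503398017617977 0.07128252566322488
```

View pics/l2.png

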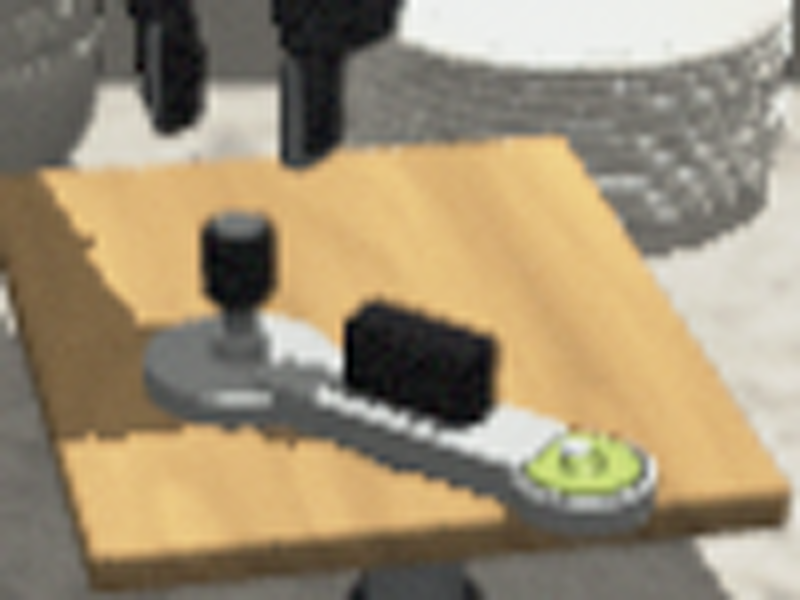

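View pics/l1.png

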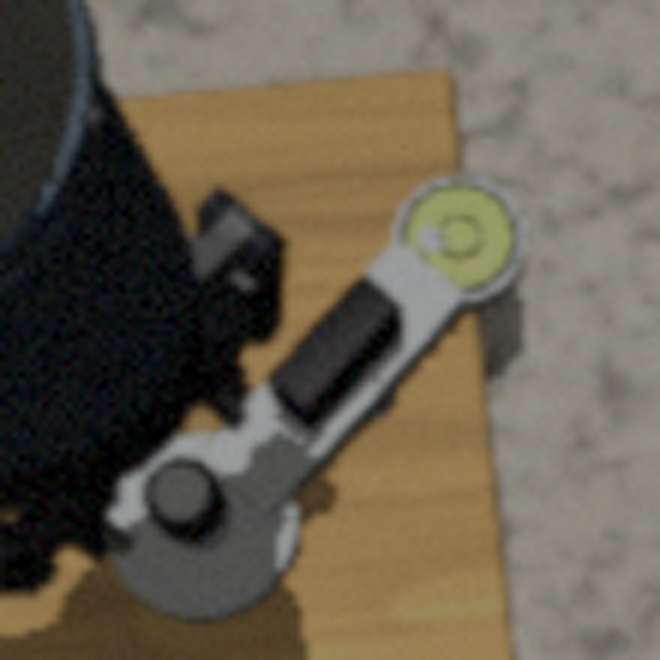

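{"fn": "jog_arm", "kwargs": {"commands": "0.004 0 0.08 0 -0.1;0.004 0 0.16 0 -0.1;0.004 0 0.24 0 -0.1;0.004 0 0.32 0 -0.1;0.004 0 0.36 0 -0.1;0.004 0 0.36 0 -0.1"}}

```text
time: 10.33
tool_pos: [494.2, 7.4, 94.7]
orientation: [-0.001, 0.312, 0.95, -0.001]
wrist_force: [-0.4, 0.3, -0.2]
width: 46.9
```

```bash
python3 - <<'E'
from h import *
t=capture("top");s=capture("side")
plan((495,7.8,95),144)
crop(t,150,110,110,110,6,"m1.png");crop(s,185,80,100,75,8,"m2.png")
E
```

```text
t 10.43 pos [495.4   7.6  96.4] xang 143.67 zax [ 0. -0. -1.] F [0.7 0.1 0.1] w 46.9 q6 -0.97
shift/150 [ 0.0029 -0.0007  0.0095] turn/30 -0.011 rows 0.03583769138922075 0.046221527671470496
```

View pics/m2.png

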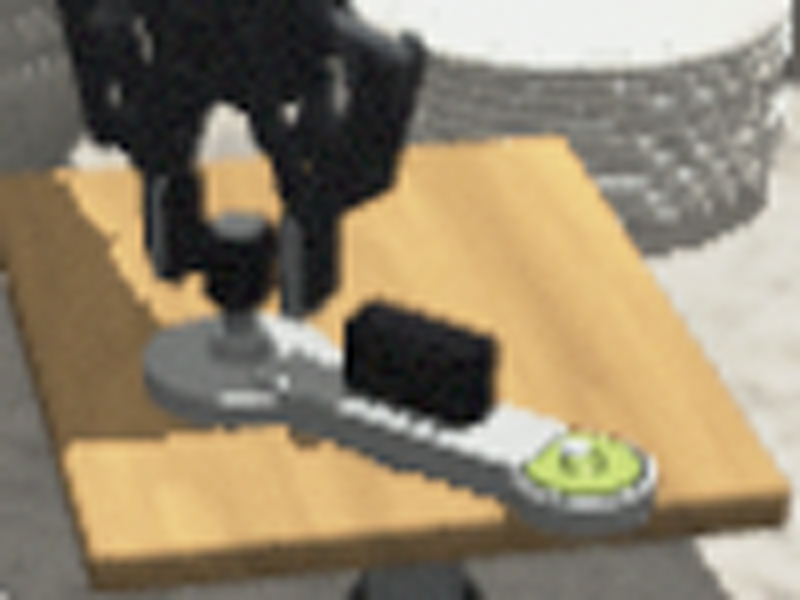

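{"fn": "jog_arm", "kwargs": {"commands": "0.002 0 0.005 0 0.1;0.002 0 0.005 0 0.3;0.002 0 0.005 0 0.5;0.002 0 0.005 0 0.8;0.002 0 0.005 0 1;0.002 0 0.005 0 1", "grip_force": 60}}

```text
time: 10.93
tool_pos: [495.2, 8.0, 95.9]
orientation: [0.0, 0.311, 0.95, 0.0]
wrist_force: [-0.5, 1.0, 3.4]
width: 24.6
```

{"fn": "jog_arm", "kwargs": {"commands": "0 0 0.01 0 1;0 0 0.02 0 1;0 0 0.03 0 1;0 0 0.03 0 1"}}

```text
time: 11.27
tool_pos: [495.3, 8.1, 91.1]
orientation: [0.0, 0.311, 0.95, 0.0]
wrist_force: [-1.9, 1.4, 7.4]
width: 24.1
```

```bash
python3 - <<'E'
from h import *
plan((495,7.8,90),144)
E
```

```text
t 11.27 pos [495.3   8.1  91.1] xang 143.74 zax [ 0.001  0.    -1.   ] F [-1.9  1.4  7.4] w 24.1 q6 -0.97
shift/150 [ 0.0003 -0.0029  0.0076] turn/30 -0.0088 rows 0.029386053189445902 0.03678701137236693
```

{"fn": "jog_arm", "kwargs": {"commands": "0 0 0.008 0 1;0 0 0.013 0 1;0 0 0.013 0 1;0 0 0.013 0 1"}}

```text
time: 11.6
tool_pos: [495.3, 8.1, 89.6]
orientation: [0.0, 0.311, 0.95, 0.0]
wrist_force: [-2.5, 1.8, 8.3]
width: 24.5
```

```bash
cat >> h.py <<'E'
C=np.array([555.0,-35.8]);YB=np.array([-.172,.984])
def sw(a0,steps,tau0,th0,slop=0.0,r=74.1):
    "rows from knob angle a0(rad) by cumulative clockwise steps; prints tool shifts/150"
    s=state();Rm=R.from_quat(np.roll(s["orientation"],-1)).as_matrix()
    def P(th):
        a=a0-th;v=r*np.array([np.cos(a),np.sin(a)]);tau=tau0-.03*max(0,th0+th-slop)
        return np.r_[C+v,-tau*(220-v@YB)]
    p0=P(0)
    for th in steps: print(th,(Rm.T@(P(th)-p0)/150).round(3))
E
python3 - <<'E'
from h import *
plan((495,7.8,90),144)
sw(np.radians(143.6),[.1,.2,.3,.4,.5,.6],0.04,0,0.1)
E
```

```text
t 11.6 pos [495.3   8.1  89.6] xang 143.74 zax [ 0.001  0.    -1.   ] F [-2.5  1.8  8.3] w 24.5 q6 -0.97
shift/150 [ 0.0004 -0.003  -0.0028] turn/30 -0.0088 rows 0.01486399344744291 0.03666288025841411
0.1 [-0.003  0.049 -0.001]
0.2 [-0.01   0.098 -0.005]
0.3 [-0.022  0.146 -0.009]
0.4 [-0.039  0.192 -0.013]
0.5 [-0.061  0.237 -0.016]
0.6 [-0.087  0.279 -0.02 ]
```

{"fn": "jog_arm", "kwargs": {"commands": "-0.003 0.049 -0.001 0 1;-0.01 0.098 -0.004 0 1;-0.022 0.146 -0.007 0 1;-0.039 0.192 -0.011 0 1;-0.039 0.192 -0.011 0 1;-0.039 0.192 -0.011 0 1"}}

```text
time: 12.1
tool_pos: [515.6, 26.4, 90.6]
orientation: [-0.001, 0.311, 0.95, -0.002]
wrist_force: [-5.8, -3.0, 8.7]
width: 24.3
```

```bash
python3 - <<'E'
from h import *
t=capture("top");s=capture("side");st=state()
d=st["tool_pos"][:2]-C;print(st["time"],st["tool_pos"].round(1),st["wrist_force"].round(1),np.hypot(*d),np.degrees(np.arctan2(d[1],d[0])))
crop(t,150,110,110,110,5,"n1.png");crop(s,185,80,100,75,8,"n2.png")
E
```

```text
12.2 [515.6  26.3  90.7] [-4.3 -2.8  8.9] 73.58159012833065 122.36989100622024
```

View pics/n2.png

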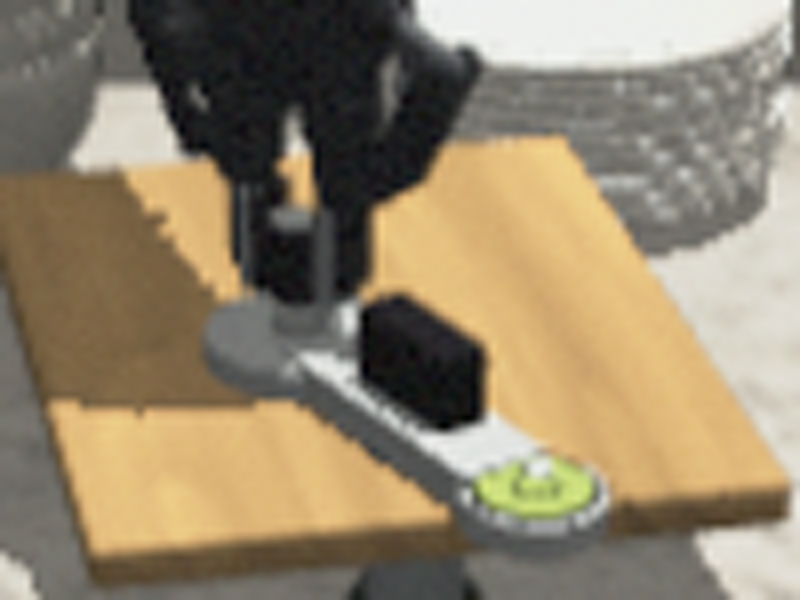

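View pics/n1.png

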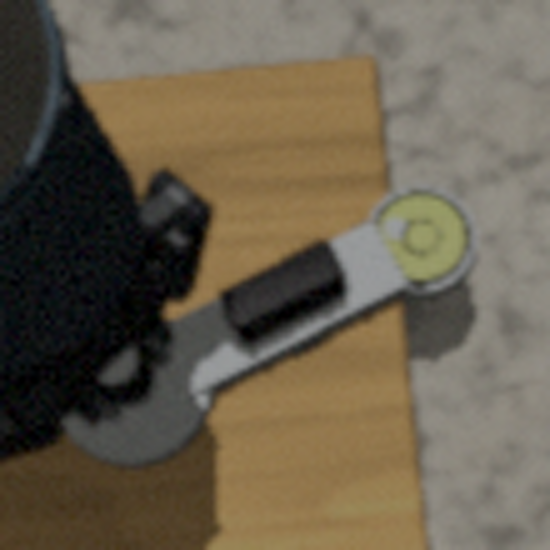

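```bash
python3 - <<'E'
from h import *
sw(np.radians(122.4),[.1,.2,.3,.4],0.045,0.35,0.1)
E
```

```text
0.1 [-0.02   0.045 -0.004]
0.2 [-0.045  0.088 -0.007]
0.3 [-0.074  0.128 -0.011]
0.4 [-0.106  0.165 -0.014]
```

{"fn": "jog_arm", "kwargs": {"commands": "-0.02 0.045 -0.003 0 1;-0.045 0.088 -0.006 0 1;-0.074 0.128 -0.009 0 1;-0.106 0.165 -0.012 0 1;-0.106 0.165 -0.012 0 1;-0.106 0.165 -0.012 0 1;-0.106 0.165 -0.012 0 1;-0.106 0.165 -0.012 0 1"}}

```text
time: 12.87
tool_pos: [542.9, 37.2, 92.6]
orientation: [-0.001, 0.311, 0.95, -0.001]
wrist_force: [-5.4, -1.7, 9.2]
width: 24.3
```

{"fn": "jog_arm", "kwargs": {"commands": "0 0 0 0 1;0 0 0 0 1;0 0 0 0 1;0 0 0 0 1"}}

```text
time: 13.2
tool_pos: [543.0, 37.2, 92.6]
orientation: [-0.001, 0.311, 0.95, -0.001]
wrist_force: [-5.9, -1.7, 8.6]
width: 24.2
```

```bash
python3 - <<'E'
from h import *
t=capture("top");s=capture("side");st=state()
d=st["tool_pos"][:2]-C;print(st["time"],st["tool_pos"].round(1),st["wrist_force"].round(1),np.hypot(*d),np.degrees(np.arctan2(d[1],d[0])))
cv2.imwrite("pics/o_t.png",t);cv2.imwrite("pics/o_s.png",s)
crop(t,150,110,110,110,5,"o1.png");crop(s,185,80,100,75,8,"o2.png")
E
```

```text
13.3 [543.   37.2  92.6] [-5.9 -2.3  8.1] 74.01163828090864 99.36881357367635
```

View pics/o2.png

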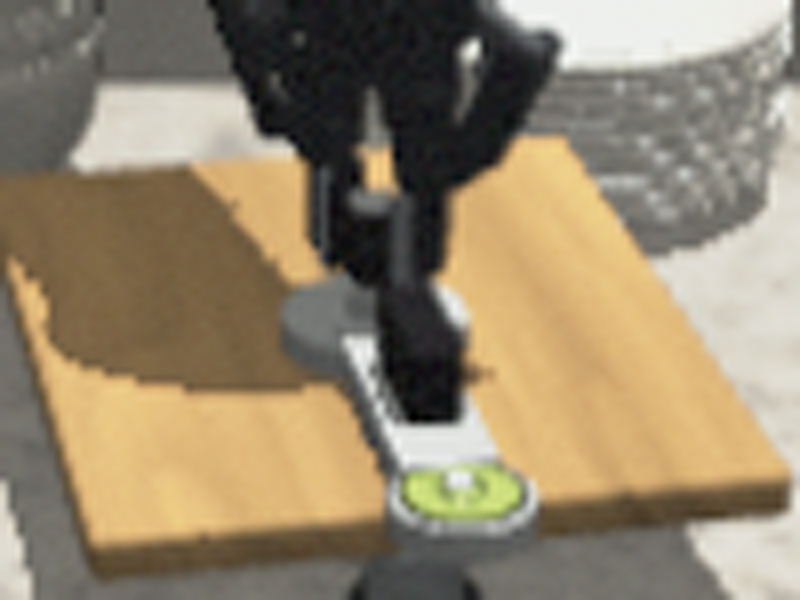

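View pics/o1.png

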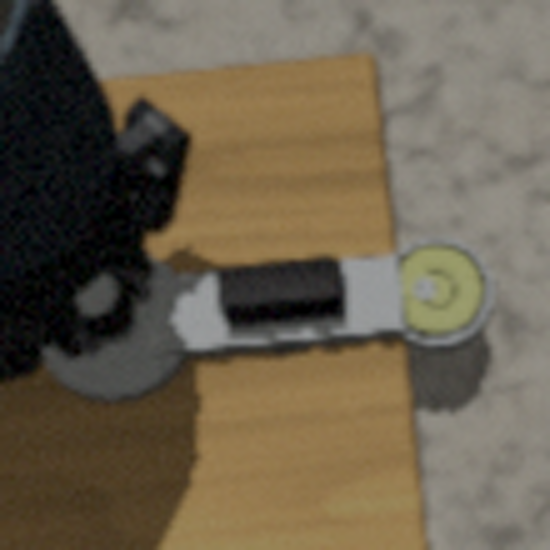

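```bash
cat >> h.py <<'E'
def bub(im,n,key_ang,zc=75):
    kd=np.array([np.cos(key_ang),np.sin(key_ang)])
    vc=np.r_[C-65*kd,zc];u=proj(n,vc)
    x0,y0=(u-22).astype(int);K=8
    cr=cv2.resize(im[y0:y0+44,x0:x0+44],None,fx=K,fy=K,interpolation=cv2.INTER_CUBIC)
    H=cv2.cvtColor(cr,cv2.COLOR_BGR2HSV)
    m=cv2.inRange(H,(22,70,60),(45,255,255))
    c=max(cv2.findContours(m,0,1)[0],key=cv2.contourArea);h=cv2.convexHull(c)
    (ex,ey),ax,an=cv2.fitEllipse(h)
    dm=np.zeros(m.shape,np.uint8);cv2.ellipse(dm,((ex,ey),(ax[0]*.9,ax[1]*.9),an),255,-1)
    w=cv2.inRange(H,(0,0,0),(180,75,255))&dm
    w&=cv2.inRange(H[...,2],int(np.percentile(H[...,2][dm>0],60)),255)
    n_,l,st,ce=cv2.connectedComponentsWithStats(w)
    i=1+np.argmax(st[1:,4]) if n_>1 else None
    f=lambda p:(x0+(p[0]+.5)/K-.5,y0+(p[1]+.5)/K-.5)
    a=onz(n,*f((ex,ey)),zc);b=onz(n,*f(ce[i]),zc) if i else a*np.nan
    d=(b-a)[:2];print(n,"disc mm",a.round(1),"axes px",np.round(np.array(ax)/K,1),"bub area",st[i,4]/K/K if i else 0,"offset world mm",d.round(2),"expected vial",vc.round(1))
    return d
E
python3 - <<'E'
from h import *
t=cv2.imread("pics/o_t.png");s=cv2.imread("pics/o_s.png")
for a in(99.4,96):
  bub(t,"top",np.radians(a));bub(s,"side",np.radians(a))
t=cv2.imread("pics/l_t.png");s=cv2.imread("pics/l_s.png")
bub(t,"top",np.radians(143.7));bub(s,"side",np.radians(143.7))
t=cv2.imread("pics/h_t.png")
E
```

```text
top disc mm [ 566.7 -100.8   75. ] axes px [17.2 17.3] bub area 14.015625 offset world mm [1.7  7.49] expected vial [565.6 -99.9  75. ]
side disc mm [564.  -99.5  75. ] axes px [ 8.3 15.3] bub area 10.15625 offset world mm [-0.93 11.45] expected vial [565.6 -99.9  75. ]
top disc mm [ 566.7 -100.8   75. ] axes px [17.2 17.3] bub area 14.015625 offset world mm [1.7  7.49] expected vial [ 561.8 -100.4   75. ]
side disc mm [564.  -99.5  75. ] axes px [ 8.3 15.3] bub area 10.15625 offset world mm [-0.93 11.45] expected vial [ 561.8 -100.4   75. ]
top disc mm [607.8 -73.9  75. ] axes px [15.8 17.7] bub area 8.671875 offset world mm [-1.03 12.85] expected vial [607.4 -74.3  75. ]
side disc mm [605.4 -82.3  75. ] axes px [ 8.4 14.4] bub area 5.796875 offset world mm [-0.79 14.21] expected vial [607.4 -74.3  75. ]
```

```bash
python3 - <<'E'
from h import *
sw(np.radians(99.4),[.1,.2,.3,.4,.5],0.05,0.77,0.1)
E
```

```text
0.1 [-0.036  0.034 -0.003]
0.2 [-0.076  0.063 -0.006]
0.3 [-0.118  0.089 -0.009]
0.4 [-0.162  0.11  -0.011]
0.5 [-0.209  0.127 -0.014]
```

{"fn": "jog_arm", "kwargs": {"commands": "-0.036 0.034 -0.003 0 1;-0.076 0.063 -0.006 0 1;-0.118 0.089 -0.008 0 1;-0.162 0.11 -0.01 0 1;-0.209 0.127 -0.012 0 1;-0.209 0.127 -0.012 0 1;-0.209 0.127 -0.012 0 1;-0.209 0.127 -0.012 0 1"}}

```text
time: 13.97
tool_pos: [579.8, 34.6, 94.5]
orientation: [-0.001, 0.311, 0.95, -0.001]
wrist_force: [-5.4, 0.1, 8.6]
width: 24.2
```

{"fn": "jog_arm", "kwargs": {"commands": "0 0 0 0 1;0 0 0 0 1;0 0 0 0 1;0 0 0 0 1;0 0 0 0 1;0 0 0 0 1"}}

```text
time: 14.47
tool_pos: [579.8, 34.6, 94.6]
orientation: [-0.001, 0.311, 0.95, -0.001]
wrist_force: [-5.3, 0.5, 8.5]
width: 24.1
```

```bash
cat > look.py <<'E'
from h import *
import sys
p=sys.argv[1]
t=capture("top");s=capture("side");st=state()
d=st["tool_pos"][:2]-C;a=np.arctan2(d[1],d[0]);print(st["time"],st["tool_pos"].round(1),st["wrist_force"].round(1),np.hypot(*d),np.degrees(a))
cv2.imwrite(f"pics/{p}_t.png",t);cv2.imwrite(f"pics/{p}_s.png",s)
bub(t,"top",a);bub(s,"side",a)
crop(t,160,130,90,80,8,f"{p}1.png");crop(s,185,80,100,75,8,f"{p}2.png")
E
python3 look.py p
```

```text
14.5667 [579.8  34.6  94.6] [-5.8  1.2  9.8] 74.6401112138498 70.58186535673934
top disc mm [534.6 -97.6  75. ] axes px [16.4 17.9] bub area 23.546875 offset world mm [-10.43  -4.11] expected vial [533.4 -97.1  75. ]
side disc mm [530.8 -88.6  75. ] axes px [ 7.6 15.6] bub area 4.8125 offset world mm [1.25 3.52] expected vial [533.4 -97.1  75. ]
```

View pics/p1.png

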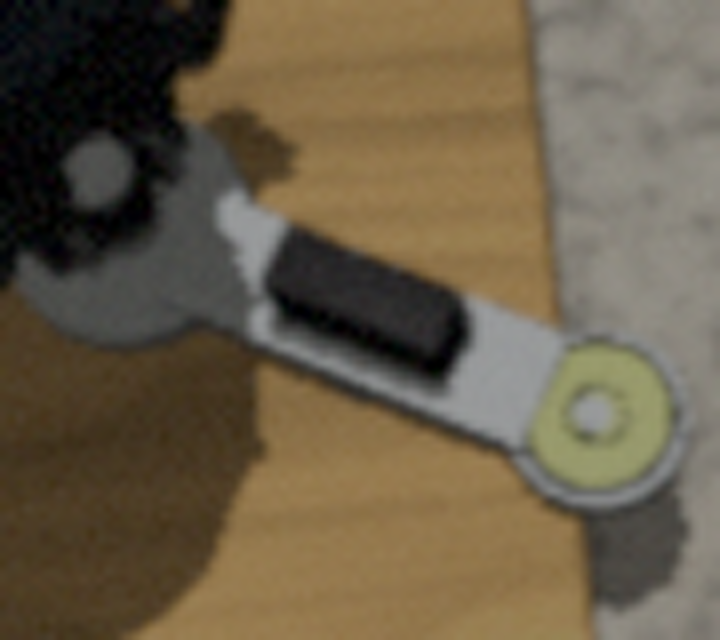

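View pics/p2.png

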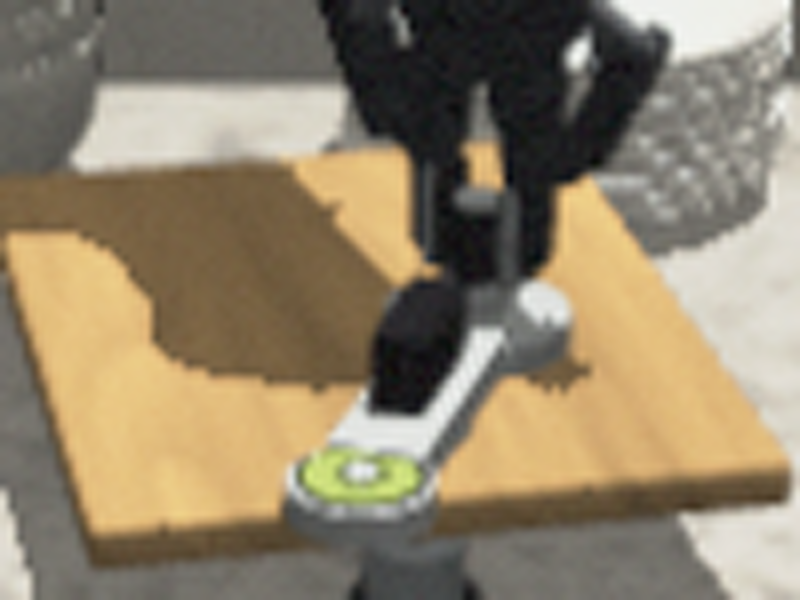

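```bash
cat >> h.py <<'E'
from scipy.optimize import least_squares
def bub2(im,key_ang,n="top",zc=75,save=None):
    "work on rectified plane z=zc around expected vial, 0.25 mm per px; x right = world x, y up = world y"
    kd=np.array([np.cos(key_ang),np.sin(key_ang)]);v0=C-65*kd
    g=0.25;N=200
    src=[];dst=[]
    for sx,sy in((-1,-1),(1,-1),(1,1),(-1,1)):
        src.append(proj(n,np.r_[v0+25*np.array([sx,sy]),zc]));dst.append([N/2+sx*100,N/2-sy*100])
    M=cv2.getPerspectiveTransform(np.float32(src),np.float32(dst))
    r=cv2.warpPerspective(im,M,(N,N),flags=cv2.INTER_CUBIC)
    if save: cv2.imwrite("pics/"+save,cv2.resize(r,None,fx=3,fy=3))
    H=cv2.cvtColor(r,cv2.COLOR_BGR2HSV);S=H[...,1].astype(float)
    m=cv2.inRange(H,(22,70,60),(45,255,255))
    c=max(cv2.findContours(m,0,1)[0],key=cv2.contourArea)[:,0].astype(float)
    P=np.c_[(c[:,0]-N/2)*g,(N/2-c[:,1])*g]
    cen=np.array([0.,0])
    for _ in range(6):
        q=P-cen;rr=np.hypot(*q.T);ok=(q@kd/rr<0.5)&(abs(rr-18.5)<4)
        f=least_squares(lambda z:np.hypot(*(P[ok]-z[:2]).T)-z[2],np.r_[cen,18.5],loss="soft_l1");cen=f.x[:2]
    # bubble: low saturation pixels inside 13.5mm of centre
    yy,xx=np.mgrid[:N,:N];X=(xx-N/2)*g;Y=(N/2-yy)*g;ins=np.hypot(X-cen[0],Y-cen[1])<15
    V=H[...,2].astype(float);sc=V-S  # white: bright, unsaturated
    w=(ins&(sc>np.median(sc[ins])+0.5*(sc[ins&(np.hypot(X-cen[0],Y-cen[1])<12)].max()-np.median(sc[ins])))).astype(np.uint8)
    k,l,st,ce=cv2.connectedComponentsWithStats(w)
    i=min(range(1,k),key=lambda i:np.hypot((ce[i][0]-N/2)*g-cen[0],(N/2-ce[i][1])*g-cen[1]) if st[i,4]*g*g>15 else 99)
    b=np.array([(ce[i][0]-N/2)*g,(N/2-ce[i][1])*g])
    d=b-cen;print(n,"disc",(v0+cen).round(1),"r",f.x[2].round(1),"bubble area mm2",st[i,4]*g*g,"offset world",d.round(2),"key axes",(d@kd).round(2),(d@[-kd[1],kd[0]]).round(2))
    return d
E
python3 - <<'E'
from h import *
for p,a in(("l",143.7),("o",99.4),("p",70.6)):
  for n,q in(("top","t"),("side","s")):
    try: bub2(cv2.imread(f"pics/{p}_{q}.png"),np.radians(a),n,save=f"r_{p}{q}.png")
    except Exception as e: print(n,e)
a=[cv2.imread(f"pics/r_{x}.png")[::2,::2] for x in("ot","os","pt","ps")]
cv2.imwrite("pics/r4.png",np.vstack([np.hstack(a[:2]),np.hstack(a[2:])]))
E
```

```text
top disc [607.  -73.5] r 19.1 bubble area mm2 74.875 offset world [-1.46 10.57] key axes 7.43 -7.66
side disc [604.5 -81.9] r 19.5 bubble area mm2 60.1875 offset world [-0.85 11.26] key axes 7.35 -8.57
top disc [ 566.7 -100.4] r 19.0 bubble area mm2 73.8125 offset world [-0.13  5.44] key axes 5.39 -0.76
side disc [ 563.9 -100.8] r 19.9 bubble area mm2 87.125 offset world [-0.28  8.78] key axes 8.71 -1.16
top disc [535.2 -96.6] r 18.9 bubble area mm2 77.625 offset world [0.27 0.81] key axes 0.86 0.02
side disc [531.5 -88.4] r 20.3 bubble area mm2 86.125 offset world [0.46 2.94] key axes 2.92 0.54
```

View pics/r4.png

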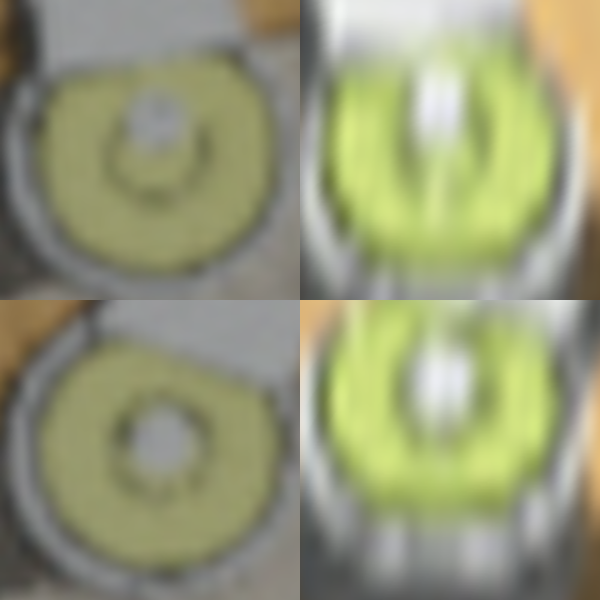

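```bash
python3 - <<'E'
from h import *
sw(np.radians(70.6),[.06,.12],0.005,0,0)
E
```

```text
0.06 [-0.029  0.008 -0.002]
0.12 [-0.058  0.014 -0.004]
```

{"fn": "jog_arm", "kwargs": {"commands": "-0.029 0.008 -0.002 0 1;-0.055 0.014 -0.003 0 1;-0.055 0.014 -0.003 0 1;-0.055 0.014 -0.003 0 1;-0.055 0.014 -0.003 0 1;-0.055 0.014 -0.003 0 1;-0.055 0.014 -0.003 0 1;-0.055 0.014 -0.003 0 1"}}

```text
time: 15.23
tool_pos: [587.2, 31.6, 94.8]
orientation: [-0.001, 0.311, 0.95, -0.001]
wrist_force: [-6.6, 1.4, 8.6]
width: 24.5
```

{"fn": "jog_arm", "kwargs": {"commands": "0 0 0 0 1;0 0 0 0 1;0 0 0 0 1;0 0 0 0 1;0 0 0 0 1;0 0 0 0 1;0 0 0 0 1;0 0 0 0 1"}}

```text
time: 15.9
tool_pos: [587.2, 31.7, 94.9]
orientation: [-0.001, 0.311, 0.95, -0.001]
wrist_force: [-6.6, 0.4, 9.3]
width: 24.3
```

```bash
sed -i 's/^bub(t.*$/bub2(t,a,"top",save=f"r_{p}t.png");bub2(s,a,"side")/' look.py; python3 look.py q
```

```text
16.0 [587.2  31.7  94.9] [-7.4  1.3  8.9] 74.73705587677378 64.49305977255885
top disc [528.8 -93.8] r 18.9 bubble area mm2 76.3125 offset world [-0.01 -0.12] key axes -0.11 -0.04
side disc [524.9 -84.2] r 20.2 bubble area mm2 87.0 offset world [-0.27  2.55] key axes 2.18 1.34
```

View pics/r_qt.png

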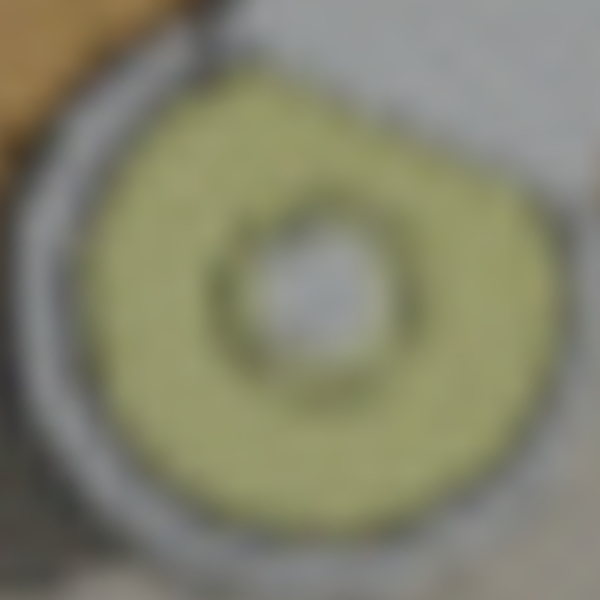

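View pics/q2.png

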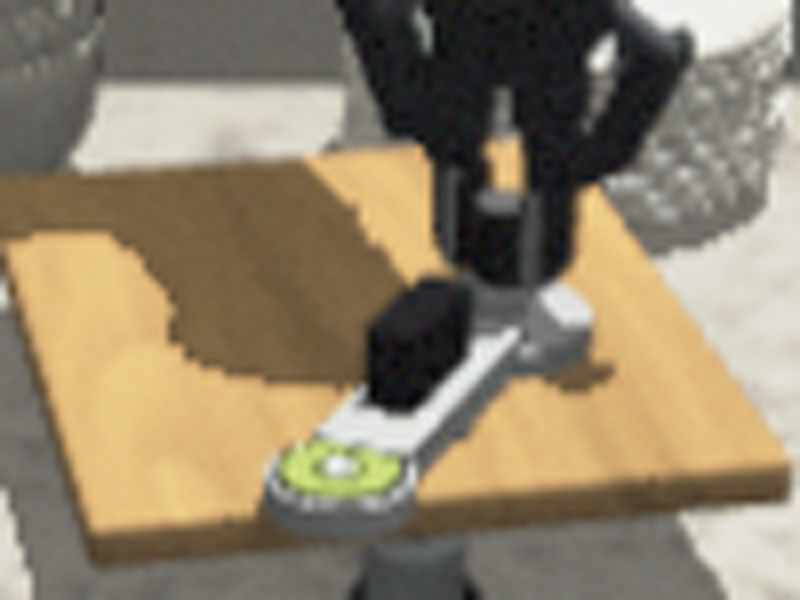

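The bubble is centred in its ring: rectified top view, bubble (317,296), ring centre about (315,300) at 12 px/mm. The press force is steady at about 9 N, so I'm handing in.

```bash
python3 - <<'E'
from h import *
s=state();print(s["time"],s["wrist_force"].round(1),s["width"]);print(close_job())
E
```

```text
16.0 [-7.4  1.3  8.9] 24.4472244251268
the job is handed in; nothing more can be done
None
```

I set the key over the foot head with its knob over the board, pressed the knob, and swung it about 79° clockwise without easing off. I handed in at 16.0 s, still holding the knob down with the bubble centred.

**Last checks:**
- **Bubble:** in the top view it was about 0.1 mm from the vial centre and within about 0.4 mm of the ring centre.
- **Press:** the wrist force was about 9 N downwards, which means the knob was pressed roughly 6 mm. It stayed between 8 and 10 N for the whole swing.
- **Seating:** the key looked flat on the board in both views, and its measured heights fitted the board's slope.
- **Tableware:** I steered clear of the jars, mill and other pieces and saw no contact, but I did not check them separately at the end.

**Disagreement:** the side view put the bubble 2.5 mm off centre. I put this down to its slanted view of the vial, where the disc fit also came out 10 mm off. In the side picture itself, the bubble sits inside the ring.

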